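Tip the centre punch upright in its cradle, regrip it and punch the mark

TASK

Lay the spring centre punch in the trough of the tilting cradle, point against the end stop, let go, and gently push the cradle's lever over until the cradle stands fully up with the punch in it. Then take the punch by its upper end, set its point on the scribed cross of the strapped-down plate and press it straight down until the spring trips and the nose is driven in. Put it back in the upright cradle, point down on the stop, let go, and leave the other things on the table where they are.

Things in the scene. Friction and masses are not known exactly. Their poses are not given: they have to be found in the camera images.
- punch: automatic centre punch, steel, 150 mm long, 0.13 kg: eight-sided body, 16 mm across flats, from 36 to 141 mm behind the point; round cap, thin sliding nose. Origin on its underside (8 mm below its axis), half way along; x runs along it from point to cap. Balance point about 71 mm behind the point. Flats face up, down and sideways. Lying in the trough only the last 41 mm at the cap stick out
- punch_tip (a point): the point of the punch, on its axis; moves with the nose. With the nose out it is 150 mm from the cap's end
- punch_cap (a point): the middle of the cap's end face, on the punch's axis
- nose (a joint): how far the nose is driven into the punch, m: 0 out, 0.0072 fully in. About 4 N starts it, the force climbs to a peak of about 13 N near 3 mm, then it trips: the force drops to about 6 N and the nose runs in; tripped means more than 6 mm. It springs out when unloaded
- stand: base of the tilting cradle, fixed to the table: steel plate 150x70x8 mm with two cheek plates, 60 mm high, that carry a hinge pin. Origin on the table straight below the hinge pin, whose centre is 45 mm up; x points along the trough from the hinge to its open end, y along the hinge pin. A post at x = 75 mm carries the level trough
- rocker (a joint): angle of the cradle about the hinge pin, rad: 0 trough level, grows as its open end rises; 1.309 (75 degrees) is the end of travel, fully up, where the punch leans 15 degrees from vertical against the trough (cap towards the stand's +x). Stays where it is left; about 4 N at the cross bar moves it. Raised with a jerk, the punch can topple out
- cradle_stop (a point): on the rocker's end stop: where the punch's point belongs, on the seated punch's axis; when level, 22 mm above the hinge pin. Axes turn with the rocker: x along the trough to its open end, y along the hinge pin, z out of the open side. Trough 22 mm wide inside, walls flare to about 40 mm and reach 14 mm above the axis; its floor is 8 mm below the axis and ends 109 mm from the stop
- lever_bar (a point): centre of the lever's cross bar (12 mm thick, 44 mm long, along the hinge pin), 95 mm from the hinge pin's centre, 100 degrees on from the trough: above the hinge when the trough is level, just above hinge height on the stand's -x side when the cradle is fully up. To raise the trough push the bar towards the stand's -x and follow it over and down
- plate: plain metal plate 90x130x12 mm, fixed to the table by two low strap clamps (tops 24 mm above the table) at its ends, with a round black drilled hole. Origin at the table, middle of the plate; z up
- mark (a point): the crossing of two scribed lines 36 mm long on the plate's upper face, 12 mm above the table
- marker: a white and red marker pen, 12x131x12 mm, a loose bystander; origin at the middle of its underside
- mug_white: a white mug without handle, 72 mm wide, 82 mm high, a loose bystander; origin at the middle of its underside
- jar_gold: a small jar with a flat lid, 42 mm wide, 46 mm high, a loose bystander; origin at the middle of its underside
- sand_block: a sanding block, 46x80x28 mm, a loose bystander; origin at the middle of its underside
- tape_clear: a small roll of tape, 60 mm wide, 19 mm high, a loose bystander; origin at the middle of its underside

How it is judged:
On the way, in this order (a step that is already met when the one before it is completed fails the run):
1. the punch lies in the trough, point within 25 mm of the end stop, along the trough within 8 degrees, let go, cradle not yet raised past about 40 degrees (distance between punch_tip and cradle_stop below 0.025 m and angle between the x axis of punch and the x axis of cradle_stop, either way round below 0.14 rad and contact force between the fingers and punch below 0.2 N and value of joint rocker below 0.7 rad), for 0.2 s.
2. the cradle stands fully up (at least 1.22 rad) with the punch in it, not held by the fingers (distance between punch_tip and cradle_stop below 0.02 m and angle between the x axis of punch and the x axis of cradle_stop, either way round below 0.14 rad and contact force between the fingers and punch below 0.2 N and value of joint rocker above 1.22 rad), for 0.2 s.
3. the punch is pressed on the cross, point within 6 mm of the crossing, within 8 degrees of vertical, until the nose is driven in more than 6 mm (value of joint nose above 0.006 m and horizontal distance between punch_tip and mark below 0.006 m and angle between punch's own x axis and vertical below 0.14 rad and contact force between punch and plate above 1 N), for 0.05 s.
At the end, for the whole second after the job is handed in: the punch stands at rest in the raised cradle (at least 1.22 rad), released, point within 15 mm of the stop, along the trough within 8 degrees, nose out (less than 2 mm in) (distance between punch_tip and cradle_stop below 0.015 m and angle between the x axis of punch and the x axis of cradle_stop, either way round below 0.14 rad and contact force between the fingers and punch below 0.2 N and value of joint rocker above 1.22 rad and value of joint nose below 0.002 m and linear speed of punch below 0.02 m/s); the robot touches nothing.
It fails at once if a bystander (marker, mug, jar, sanding block or tape roll) moved more than 30 mm (distance of any of marker, mug_white, jar_gold, sand_block, tape_clear from where it was at the start of the episode above 0.03 m).
It fails at once if the nose is tripped away from the cross (more than 12 mm off) (value of joint nose above 0.006 m and horizontal distance between punch_tip and mark above 0.012 m).
It also fails if it takes over 72 s, if anything falls off the work surface, if the arm or the gripper's body presses on something with over 40 N, if the wrist force passes 120 N, or if a joint passes its speed limit or range.

ROBOT

A 6-joint arm with a two-finger parallel gripper is mounted at the origin on a cart in front of the work surface, level with it; the furniture and walls round the work are solid. World frame = base frame: x ahead of the robot, y to its left, z up, the work surface at z = 0. Lengths are in m, angles in rad, forces in N, time in s.
With the tool pointing down it reaches from about 0.375 to 0.9 m from the base axis. Payload 3.1 kg.
Tool frame: the origin (TCP) lies on the mounting face of the last link; the fingertips stand 182 mm ahead of it and the grasp point (between the pads) lies 164 mm ahead of it; z points along the fingers, y is the direction in which the jaws open and shut (so a half turn about z gives the same grasp; the last joint's range is limited). The gripper opens to 87 mm and grips with 3 to 60 N. Pads are 19 mm wide; open, the fingers measure 117 mm over their backs; the gripper's body (75 mm by 190 mm) begins 51 mm behind the grasp point.
Start: joints at [-1.49, 0.527, 1.433, -0, 1.181, -0.178], TCP at [0.16, -0.604, 0.405] pointing down, gripper open.
Joint ranges: [-3.08, 3.08], [-0.75, 2.2], [0.22, 2.44], [-1.43, 4.57], [0, 2.65], [-2.85, 2.85]. Speed limits (rad/s): [2.79, 2.79, 3.14, 3.14, 3.14, 3.14].

INTERFACE

Orientations are given as a unit quaternion [x, y, z, w].
In Python, from rig import robot, camera, camera_model gives the robot as it stands.
- The arm moves only by the tool drive_tool, never from a script. Its argument "plan" is a list that holds one entry, the list of rows, each a list of 6 numbers: the shift along the world's x, y, z in units of 2.5 cm (1.0 is 2.5 cm), then the turn, a rotation vector about the world's x, y, z in units of 6 degrees (1.0 is 6 degrees). A call has 1 to 8 rows; each row shifts and turns the commanded pose from where the row before left it; what a row does not reach is not made up. A row lasts 1/8 s, in which the tool goes at most 62.5 mm and 10.7 degrees, less where a joint would pass 70% of its speed; a pose out of reach is approached as far as the arm can. A call with a number of a shift or a turn outside -1 to 1 is refused whole. A call with a gripper value outside its range is refused whole. "grip" is the closure, from 0 (fully open) to 1 (shut), set as the call begins (left out, the last holds). The fingers move at their own pace and stop on an object; "force" is the grip in N (left out, the last holds). Time passes only in rows, so rows that do not move let the fingers close. It gives the time, the measured TCP pose, the force and the opening at its end, in the units of the state.
- robot.get_obs(): the state, without advancing time (a new reading comes with each control period).
- camera(name): name is "side" or "top"; returns the picture (420x560x3 uint8, red, green, blue); there is no depth.
- camera_model(name): a dict with "K" (3x3 intrinsics, pixels), "world_to_cam" (4x4, takes a point from world to camera coordinates). Camera axes: x right, y up, looking along -z (the intrinsics and any distortion apply to the point x, -y, -z); pixel columns grow to the right and rows downward; lengths in m; the calibration is good to about 2 mm. A picture is of the moment at which its call begins. camera_model takes no time and is no camera call.
- robot.hand_in(): hands the job in, once; it reports no verdict.
The state is a dict: "time": time; "q": joint angles; "joint_velocities": joint speeds; "joint_torque": joint torques, N m; "position": TCP position; "tool_rot": TCP orientation; "ft_force": force on the tool from outside, world axes, zero at the start; "moment": the same for the moment, N m; "grip_width": finger opening in m.
Only numpy, scipy, OpenCV 4.12 (cv2) and the standard library are available. Lean on these libraries where they do the work, as an engineer would, in place of code of your own. Each camera call takes 0.05 s, during which the arm holds its last target.

## Working session

There is one attempt and no reset: what is moved stays moved. The work goes in short steps, Python scripts to look and compute and a tool call to move; the robot and the scene stay as the last step left them, time stands still between calls to the robot, and variables do not carry over. Pictures are saved under pics/ and viewed, and the job is handed in when it is done.

Besides the shell and the picture viewer there is one more tool, called after "Call:" by a JSON object that holds its "fn" and its "kwargs". drive_tool: Moves the arm, as the interface text tells. Shifts and turns lie within -1 to 1; 1 stands for 2.5 cm of shift or 6 degrees of turn. Its arguments: {"type":"object","properties":{"plan":{"type":"array","items":{"type":"array","items":{"type":"array","items":{"type":"number","minimum":-1,"maximum":1}}}},"grip":{"type":"number"},"force":{"type":"number"}},"required":["plan"]}

```bash
ls; mkdir -p pics; python3 - <<'E'
from rig import robot,camera,camera_model
import cv2,numpy as np
np.set_printoptions(precision=4,suppress=True)
for n in("side","top"):
    im=camera(n); cv2.imwrite(f"pics/{n}0.png",im[:,:,::-1]); m=camera_model(n); print(n,m)
print(robot.get_obs())
E
```

```text
pics
side {'K': array([[403.1633,   0.    , 282.1327],
       [  0.    , 403.1633, 209.417 ],
       [  0.    ,   0.    ,   1.    ]]), 'world_to_cam': array([[-0.9881, -0.1536,  0.0099,  0.5586],
       [ 0.0995, -0.5883,  0.8025, -0.0678],
       [-0.1174,  0.7939,  0.5966, -1.077 ],
       [ 0.    ,  0.    ,  0.    ,  1.    ]])}
top {'K': array([[496.0274,   0.    , 278.1767],
       [  0.    , 496.0274, 202.641 ],
       [  0.    ,   0.    ,   1.    ]]), 'world_to_cam': array([[ 0.0055, -1.    ,  0.0069,  0.0871],
       [ 0.9827,  0.0067,  0.1853, -0.562 ],
       [-0.1853,  0.0057,  0.9827, -1.4312],
       [ 0.    ,  0.    ,  0.    ,  1.    ]])}
{'time': 0.1, 'q': array([-1.4905,  0.5284,  1.4338, -0.    ,  1.1814, -0.1785]), 'joint_velocities': array([ 0.0011, -0.0042, -0.0027,  0.0016, -0.0014,  0.0015]), 'joint_torque': array([  0.    , -44.0987, -17.7151,   0.0635,   0.0534,  -0.    ]), 'position': array([ 0.16  , -0.6039,  0.4039]), 'tool_rot': array([ 0.9916,  0.1291,  0.    , -0.001 ]), 'ft_force': array([ 0.161 ,  0.2729, -0.101 ]), 'moment': array([-0.0423, -0.0247, -0.0066]), 'grip_width': 0.08726061992544003}
```

View pics/side0.png

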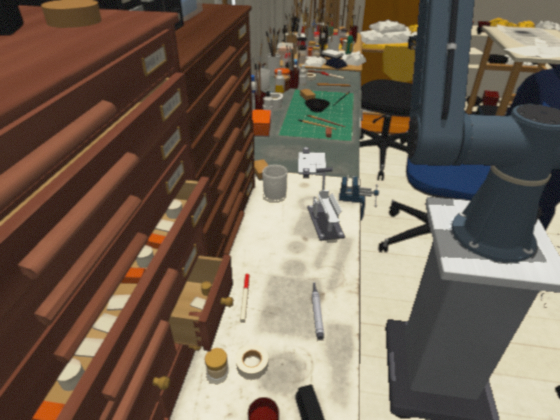

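View pics/top0.png

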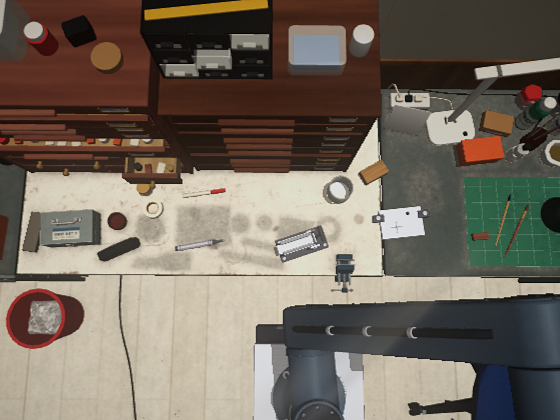

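```bash
cat > h.py <<'E'
from rig import robot,camera,camera_model
import cv2,numpy as np
np.set_printoptions(precision=4,suppress=True)
def proj(n,P):
    m=camera_model(n);P=np.atleast_2d(P).astype(float);c=(m['world_to_cam']@np.c_[P,np.ones(len(P))].T)[:3]
    q=m['K']@np.array([c[0],-c[1],-c[2]]);return (q[:2]/q[2]).T
def back(n,uv,z):
    m=camera_model(n);W=m['world_to_cam'];R=W[:3,:3];o=-R.T@W[:3,3]
    d=np.linalg.inv(m['K'])@np.array([uv[0],uv[1],1]);d=R.T@np.array([d[0],-d[1],-d[2]])
    return o+d*(z-o[2])/d[2]
def crop(im,x0,y0,w,h,s,f):
    c=cv2.resize(im[y0:y0+h,x0:x0+w],None,fx=s,fy=s,interpolation=cv2.INTER_CUBIC);cv2.imwrite(f,c[:,:,::-1])
E
python3 - <<'E'
from h import *
t=cv2.imread('pics/top0.png')[:,:,::-1];s=cv2.imread('pics/side0.png')[:,:,::-1]
crop(t,165,215,80,50,10,'pics/t_punch.png')
crop(t,265,215,80,55,10,'pics/t_crad.png')
crop(t,365,195,80,55,10,'pics/t_plate.png')
crop(s,250,140,110,110,5,'pics/s_crad.png')
E
```

```text
(no output)
```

View pics/t_punch.png

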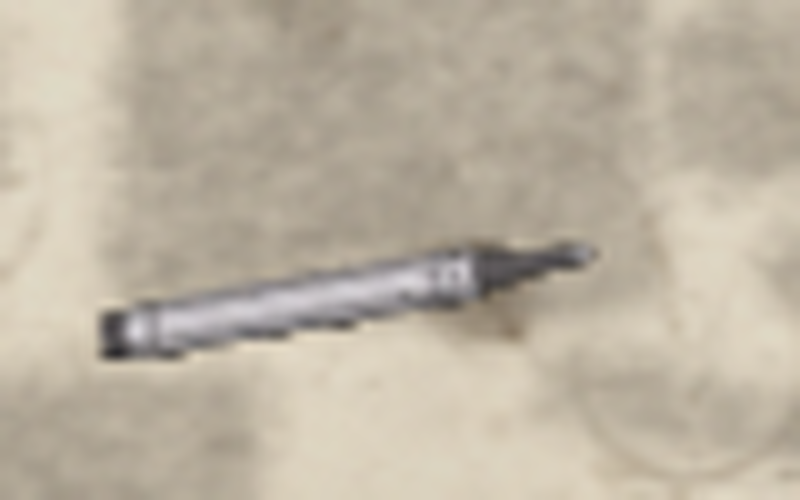

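View pics/t_crad.png

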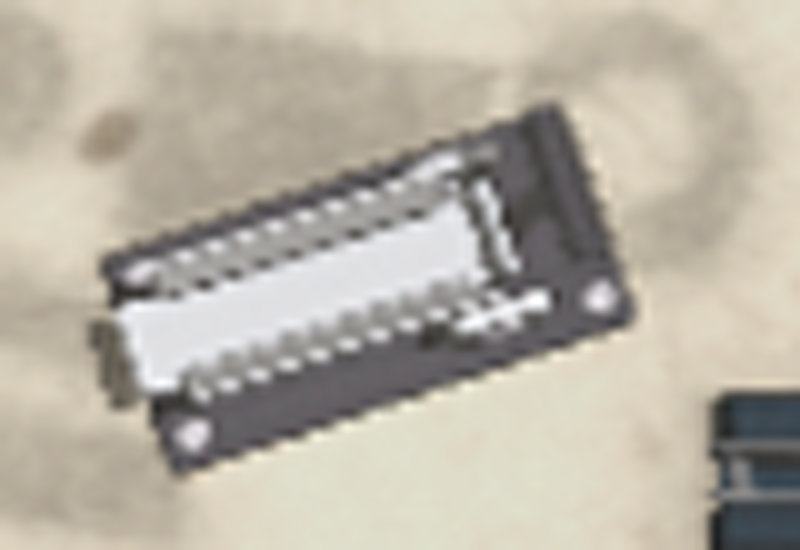

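View pics/t_plate.png

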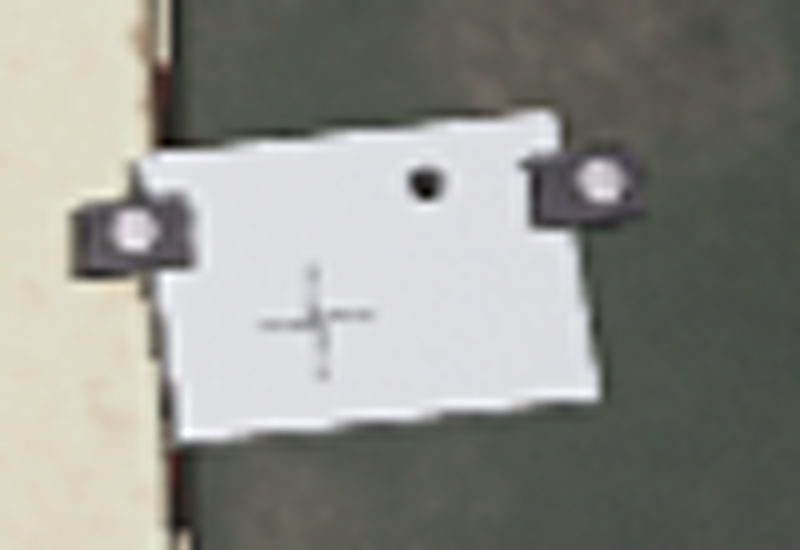

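View pics/s_crad.png

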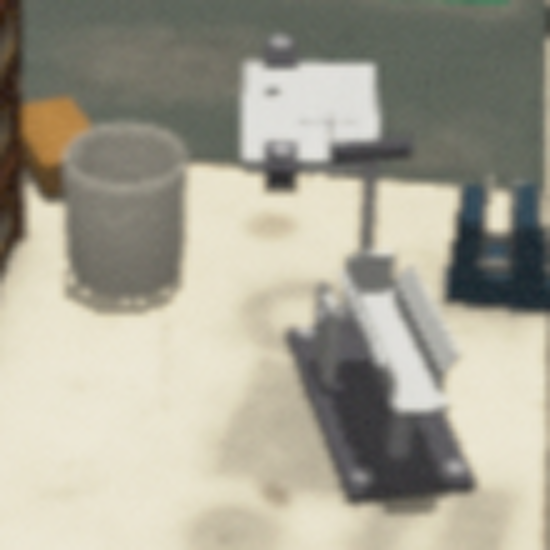

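```bash
cat >> h.py <<'E'
def cp(x,y,x0,y0,s): return ((x+.5)/s-.5+x0,(y+.5)/s-.5+y0)
E
python3 - <<'E'
from h import *
P=lambda x,y,z,o:back('top',cp(x,y,*o,10),z)
o=(165,215)
cap=P(108,333,.008,o);tip=P(597,253,.008,o);d=cap-tip
print('cap',cap,'tip',tip,np.linalg.norm(d),np.degrees(np.arctan2(d[1],d[0])))
o=(265,215)
C=np.array([P(*c,.008,o) for c in[(105,260),(180,470),(635,315),(555,105)]]);print(C)
e=[C[i]-C[(i+1)%4] for i in range(4)];print([np.linalg.norm(v) for v in e],[np.degrees(np.arctan2(v[1],v[0]))%180 for v in e]);print('mid',C.mean(0))
print('floor end',P(115,310,.059,o),P(145,395,.059,o))
print('floor hinge end',P(467,205,.059,o),P(490,280,.059,o))
print('bar',P(530,120,.139,o),P(600,255,.139,o))
o=(365,195)
m=P(316,321,.012,o);print('mark',m)
C=np.array([P(*c,.012,o) for c in[(137,157),(556,110),(600,398),(177,440)]]);print(C,C.mean(0))
for n,u,z in[('jar',(146,187),.046),('pen',(204,192),.01),('mug',(339,187),.08),('tape',(153,210),.019),('sand',(373,171),.028),('red',(117,220),.04),('block',(119,248),.03),('vise',(344,270),.05)]: print(n,back('top',u,z))
E
```

```text
cap [0.4285 0.4005 0.008 ] tip [0.4537 0.2534 0.008 ] 0.14932810648186787 99.71918341397779
[[ 0.4525  0.0991  0.008 ]
 [ 0.3892  0.0761  0.008 ]
 [ 0.4368 -0.0618  0.008 ]
 [ 0.5009 -0.0381  0.008 ]]
[np.float64(0.06740628776672399), np.float64(0.14584057013133356), np.float64(0.06833889184932723), np.float64(0.14552744584508426)] [np.float64(19.977085522509302), np.float64(109.05986790584325), np.float64(20.22961195850874), np.float64(109.424840391498)]
mid [0.4449 0.0188 0.008 ]
floor end [0.4322 0.0961 0.059 ] [0.4074 0.0872 0.059 ]
floor hinge end [ 0.4638 -0.0073  0.059 ] [ 0.4417 -0.0139  0.059 ]
bar [ 0.478  -0.0191  0.139 ] [ 0.4403 -0.0382  0.139 ]
mark [ 0.497 -0.27   0.012]
[[ 0.5474 -0.2169  0.012 ]
 [ 0.5629 -0.3464  0.012 ]
 [ 0.4739 -0.3556  0.012 ]
 [ 0.4602 -0.2263  0.012 ]] [ 0.5111 -0.2863  0.012 ]
jar [0.6079 0.4894 0.046 ]
pen [0.6013 0.3194 0.01  ]
mug [ 0.6044 -0.0887  0.08  ]
tape [0.5423 0.4713 0.019 ]
sand [ 0.6672 -0.2013  0.028 ]
red [0.5077 0.5719 0.04  ]
block [0.4249 0.5637 0.03  ]
vise [ 0.3628 -0.103   0.05  ]
```

```bash
cat >> h.py <<'E'
def stand_T(px,py,yaw):
    c,s=np.cos(yaw),np.sin(yaw)
    def f(p): p=np.atleast_2d(p).astype(float);return np.c_[px+c*p[:,0]-s*p[:,1],py+s*p[:,0]+c*p[:,1],p[:,2]]
    return f
def model(rock=0.,xo=.032):
    segs=[]
    b=[(xo-.075,-.035,.008),(xo+.075,-.035,.008),(xo+.075,.035,.008),(xo-.075,.035,.008)]
    segs+=[(b[i],b[(i+1)%4]) for i in range(4)]
    c,s=np.cos(rock),np.sin(rock)
    R=lambda x,y,z:(c*x-s*z,y,.045+s*x+c*z)
    f=[R(0,-.011,.014),R(.109,-.011,.014),R(.109,.011,.014),R(0,.011,.014)]
    segs+=[(f[i],f[(i+1)%4]) for i in range(4)]
    w=[R(0,-.02,.036),R(.109,-.02,.036)];segs.append(tuple(w));w=[R(0,.02,.036),R(.109,.02,.036)];segs.append(tuple(w))
    a=np.radians(100);segs.append((R(.095*np.cos(a),-.022,.095*np.sin(a)),R(.095*np.cos(a),.022,.095*np.sin(a))))
    segs.append((R(0,0,.022),R(.15,0,.022)))
    return segs
def overlay(im,n,segs,T,x0,y0,w,h,s,f):
    c=cv2.resize(im[y0:y0+h,x0:x0+w],None,fx=s,fy=s,interpolation=cv2.INTER_CUBIC)[:,:,::-1].copy()
    for a,b in segs:
        q=(proj(n,T(np.array([a,b])))-[x0,y0]+.5)*s-.5
        cv2.line(c,tuple(map(int,q[0])),tuple(map(int,q[1])),(0,0,255),1,cv2.LINE_AA)
    cv2.imwrite(f,c)
E
python3 - <<'E'
from h import *
t=cv2.imread('pics/top0.png')[:,:,::-1];s=cv2.imread('pics/side0.png')[:,:,::-1]
T=stand_T(.4545,-.012,np.radians(109.0))
overlay(t,'top',model(),T,265,215,80,55,10,'pics/o_t.png')
overlay(s,'side',model(),T,290,160,70,80,7,'pics/o_s.png')
E
```

```text
(no output)
```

View pics/o_t.png

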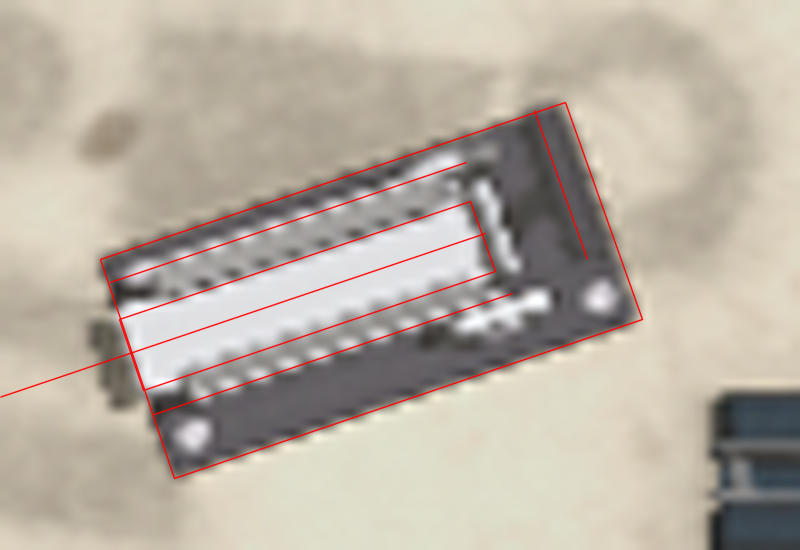

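View pics/o_s.png

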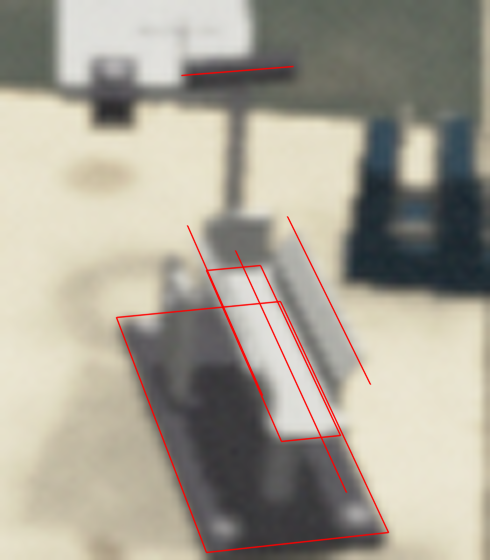

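Call:
{"fn": "drive_tool", "kwargs": {"plan": [[[0.95, 0.94, 0, 0, 0, 0.35], [0.95, 0.94, 0, 0, 0, 0.35], [0.95, 0.94, 0, 0, 0, 0.35], [0.95, 0.94, 0, 0, 0, 0.35], [0.95, 0.94, 0, 0, 0, 0.35], [0.95, 0.94, 0, 0, 0, 0.35], [0.95, 0.94, 0, 0, 0, 0.35], [0.95, 0.94, 0, 0, 0, 0.35]]], "grip": 0.3}}

```text
time: 1.1
position: [0.3506, -0.4152, 0.4044]
tool_rot: [0.962, 0.273, -0.0, -0.0]
ft_force: [0.8, 0.0, -0.4]
grip_width: 0.0608
```

Call:
{"fn": "drive_tool", "kwargs": {"plan": [[[0.95, 0.94, 0, 0, 0, 0.35], [0.95, 0.94, 0, 0, 0, 0.35], [0.95, 0.94, 0, 0, 0, 0.35], [0.95, 0.94, 0, 0, 0, 0.35], [0.95, 0.94, 0, 0, 0, 0.35], [0, 1, 0, 0, 0, 0.35], [0, 1, 0, 0, 0, 0.35], [0, 1, 0, 0, 0, 0.35]]]}}

```text
time: 2.1
position: [0.4677, -0.2221, 0.4045]
tool_rot: [0.912, 0.411, -0.0, -0.001]
ft_force: [-0.1, 0.2, -0.5]
grip_width: 0.061
```

Call:
{"fn": "drive_tool", "kwargs": {"plan": [[[-0.06, 1, 0, 0, 0, 0.356], [-0.06, 1, 0, 0, 0, 0.356], [-0.06, 1, 0, 0, 0, 0.356], [-0.06, 1, 0, 0, 0, 0.356], [-0.06, 1, 0, 0, 0, 0.356], [-0.06, 1, 0, 0, 0, 0.356], [-0.06, 1, 0, 0, 0, 0.356], [-0.06, 1, 0, 0, 0, 0.356]]]}}

```text
time: 3.1
position: [0.4553, -0.0226, 0.4047]
tool_rot: [0.841, 0.542, -0.0, -0.0]
ft_force: [0.4, 0.3, -0.2]
grip_width: 0.061
```

Call:
{"fn": "drive_tool", "kwargs": {"plan": [[[-0.06, 1, 0, 0, 0, 0.356], [-0.06, 1, 0, 0, 0, 0.356], [-0.06, 1, 0, 0, 0, 0.356], [-0.06, 1, 0, 0, 0, 0.356], [-0.06, 1, 0, 0, 0, 0.356], [-0.06, 1, 0, 0, 0, 0.356], [-0.06, 1, 0, 0, 0, 0.356], [-0.06, 1, 0, 0, 0, 0.356]]]}}

```text
time: 4.1
position: [0.4433, 0.1769, 0.4047]
tool_rot: [0.751, 0.661, -0.0, -0.0]
ft_force: [-0.6, -0.5, 1.0]
grip_width: 0.0605
```

Call:
{"fn": "drive_tool", "kwargs": {"plan": [[[-0.06, 1, 0, 0, 0, 0.356], [-0.06, 1, 0, 0, 0, 0.356], [-0.06, 1, 0, 0, 0, 0.356], [-0.06, 1, 0, 0, 0, 0.356], [-0.06, 1, 0, 0, 0, 0.356], [-0.06, 1, 0, 0, 0, 0.356], [-0.06, 1, 0, 0, 0, 0.356], [-0.06, 1, 0, 0, 0, 0.356]]]}}

```text
time: 5.1
position: [0.4316, 0.3764, 0.4047]
tool_rot: [0.644, 0.765, -0.001, -0.0]
ft_force: [0.6, 0.8, -0.3]
grip_width: 0.0606
```

```bash
python3 - <<'E'
from h import *
im=camera('side');cv2.imwrite('pics/s1.png',im[:,:,::-1]);crop(im,160,180,220,200,3.5,'pics/s1c.png')
from scipy.spatial.transform import Rotation as R
o=robot.get_obs();M=R.from_quat(o['tool_rot']).as_matrix();print(o['position'],M,o['q'])
print(proj('side',[[.4537,.2534,.008],[.4285,.4005,.008]]))
E
```

```text
[0.4315 0.3788 0.4048] [[-0.1717  0.9851  0.0002]
 [ 0.9851  0.1717  0.0025]
 [ 0.0024  0.0006 -1.    ]] [0.5254 0.4585 1.563  0.0023 1.1186 0.3518]
[[313.2882 281.5354]
 [319.0834 336.8923]]
```

View pics/s1c.png

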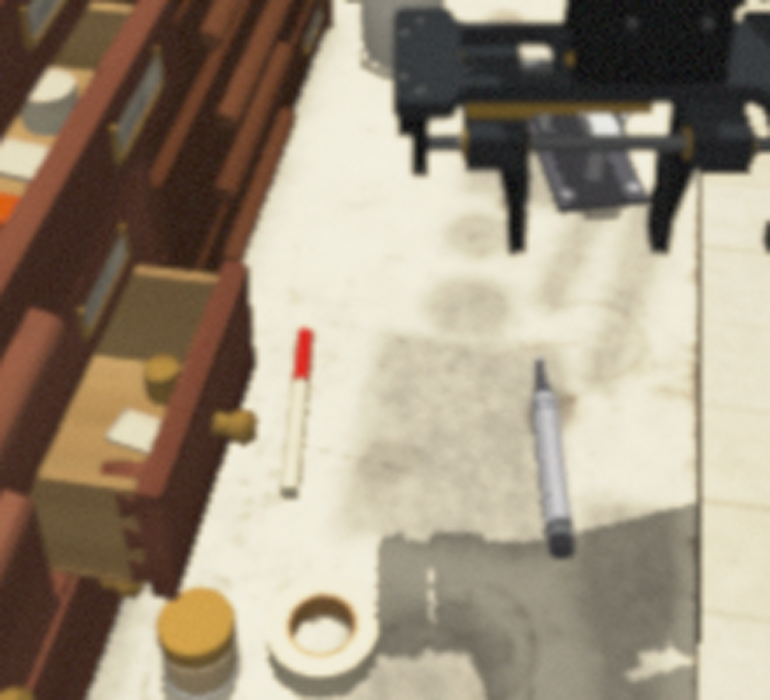

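Call:
{"fn": "drive_tool", "kwargs": {"plan": [[[0, 0, -1, 0, 0, 0], [0, 0, -1, 0, 0, 0], [0, 0, -1, 0, 0, 0], [0, 0, -1, 0, 0, 0], [0, 0, -1, 0, 0, 0], [0, 0, -1, 0, 0, 0], [0, 0, -1, 0, 0, 0], [0, 0, -0.7, 0, 0, 0]]]}}

```text
time: 6.15
position: [0.4319, 0.3755, 0.2114]
tool_rot: [0.645, 0.764, -0.001, -0.0]
ft_force: [0.4, -0.2, 0.7]
grip_width: 0.0609
```

Call:
{"fn": "drive_tool", "kwargs": {"plan": [[[0, 0, -0.5, 0, 0, 0], [0, 0, -0.4, 0, 0, 0], [0, 0, -0.15, 0, 0, 0], [0, 0, 0, 0, 0, 0]]]}}

```text
time: 6.65
position: [0.4328, 0.3764, 0.1861]
tool_rot: [0.645, 0.764, 0.0, 0.0]
ft_force: [-0.1, 0.4, 0.4]
grip_width: 0.061
```

Call:
{"fn": "drive_tool", "kwargs": {"plan": [[[0, 0, 0, 0, 0, 0], [0, 0, 0, 0, 0, 0], [0, 0, 0, 0, 0, 0], [0, 0, 0, 0, 0, 0], [0, 0, 0, 0, 0, 0], [0, 0, 0, 0, 0, 0]]], "grip": 1.0, "force": 50}}

```text
time: 7.4
position: [0.4327, 0.3764, 0.186]
tool_rot: [0.645, 0.764, -0.0, -0.0]
ft_force: [0.0, 0.2, 0.4]
grip_width: 0.0146
```

```bash
python3 - <<'E'
from h import *
im=camera('side');crop(im,230,180,150,180,4,'pics/s2c.png')
o=robot.get_obs();print(o['position'],o['ft_force'],o['grip_width'])
E
```

```text
[0.4327 0.3763 0.186 ] [-0.0998  0.1754 -0.3889] 0.014992252101675853
```

View pics/s2c.png

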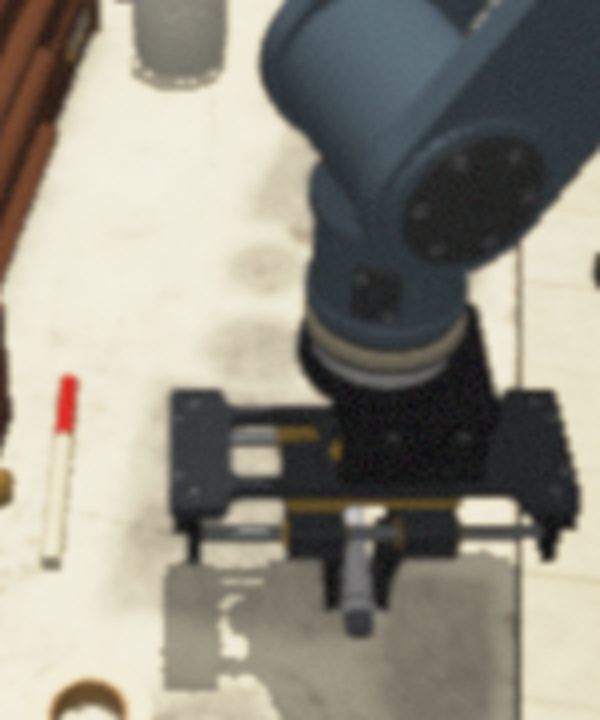

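Call:
{"fn": "drive_tool", "kwargs": {"plan": [[[0, 0, 0.3, 0, 0, 0], [0, 0, 0.6, 0, 0, 0], [0, 0, 0.9, 0, 0, 0], [0, 0, 0.9, 0, 0, 0], [0, 0, 0.9, 0, 0, 0], [0, 0, 0.6, 0, 0, 0], [0, 0, 0.36, 0, 0, 0], [0, 0, 0, 0, 0, 0]]]}}

```text
time: 8.45
position: [0.4328, 0.3764, 0.3006]
tool_rot: [0.645, 0.764, 0.001, 0.0]
ft_force: [1.2, 0.3, -0.8]
grip_width: 0.0151
```

```bash
python3 - <<'E'
from h import *
im=camera('side');crop(im,230,180,150,180,4,'pics/s3c.png')
im=camera('top');crop(im,150,180,140,100,5.5,'pics/t3c.png')
o=robot.get_obs();print(o['position'],o['ft_force'],o['moment'],o['grip_width'])
E
```

```text
[0.4325 0.3762 0.2995] [ 0.9028 -0.5739 -1.7642] [ 0.0408 -0.0894 -0.0318] 0.015172403661095018
```

View pics/s3c.png

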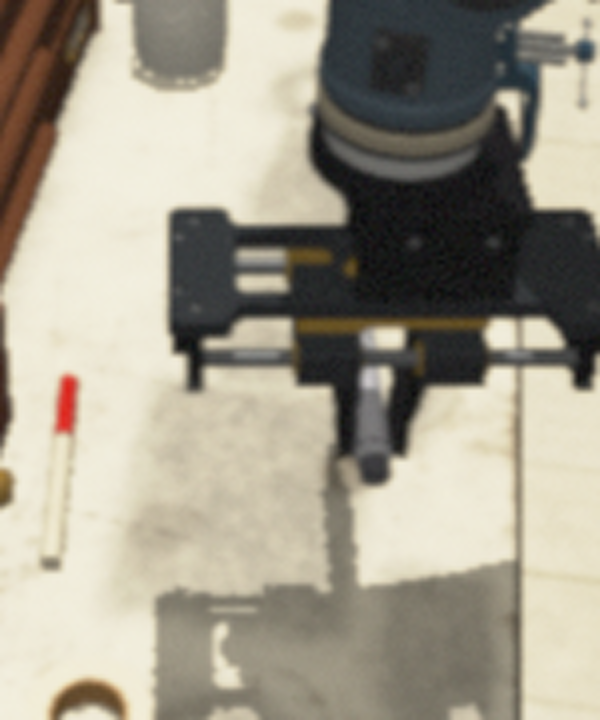

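View pics/t3c.png

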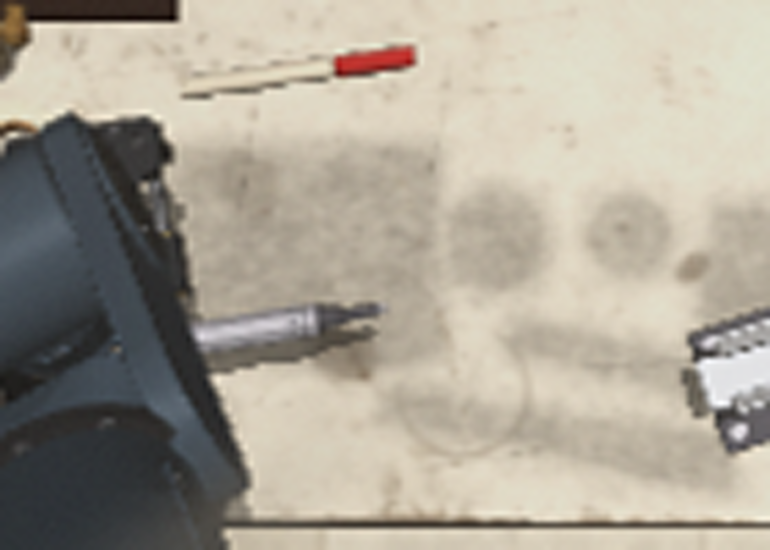

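```bash
python3 - <<'E'
from h import *
uv=cp(382,310,150,180,5.5)
for z in(.122,.112,.102):
    p=back('top',uv,z);print(p,p-[.4326,.3763,z],np.linalg.norm(p[:2]-[.4326,.3763]))
d=np.array([-.1688,.9857,0])
c=np.array([.4326,.3763,.1225])+.025*d;print(proj('side',c), 'seen',cp(373,467,230,180,4))
E
```

```text
[0.4519 0.2565 0.122 ] [ 0.0193 -0.1198  0.    ] 0.1213100871491128
[0.4531 0.2577 0.112 ] [ 0.0205 -0.1186  0.    ] 0.12038708946232304
[0.4543 0.2588 0.102 ] [ 0.0217 -0.1175  0.    ] 0.11947962416856574
[[323.1831 298.5991]] seen (322.875, 296.375)
```

Call:
{"fn": "drive_tool", "kwargs": {"plan": [[[-0.063, -0.893, 0, 0, 0, 0.133], [-0.063, -0.893, 0, 0, 0, 0.133], [-0.063, -0.893, 0, 0, 0, 0.133], [-0.063, -0.893, 0, 0, 0, 0.133], [-0.063, -0.893, 0, 0, 0, 0.133], [-0.063, -0.893, 0, 0, 0, 0.133], [-0.063, -0.893, 0, 0, 0, 0.133], [-0.063, -0.893, 0, 0, 0, 0.133]]]}}

```text
time: 9.55
position: [0.4199, 0.197, 0.2993]
tool_rot: [0.601, 0.799, -0.001, -0.001]
ft_force: [-0.5, 0.3, -1.3]
grip_width: 0.0152
```

Call:
{"fn": "drive_tool", "kwargs": {"plan": [[[-0.063, -0.893, 0, 0, 0, 0.133], [-0.063, -0.893, 0, 0, 0, 0.133], [-0.063, -0.893, 0, 0, 0, 0.133], [-0.063, -0.893, 0, 0, 0, 0.133], [0, 0, 0, 0, 0, 0]]]}}

```text
time: 10.18
position: [0.4137, 0.1075, 0.2994]
tool_rot: [0.58, 0.815, -0.001, -0.001]
ft_force: [0.9, 0.3, -0.7]
grip_width: 0.0154
```

```bash
python3 - <<'E'
from h import *
T=stand_T(.4553,-.0117,np.radians(109))
im=camera('side');crop(im,260,140,110,120,6,'pics/s4c.png')
im=camera('top');overlay(im,'top',model()[:],T,245,195,110,75,7,'pics/t4c.png')
o=robot.get_obs();print(o['position'],o['ft_force'],o['moment'],o['grip_width'])
E
```

```text
[0.4138 0.1085 0.2996] [-0.4521 -0.3063 -1.6398] [ 0.1036 -0.1111  0.0072] 0.014694646726805365
```

View pics/s4c.png

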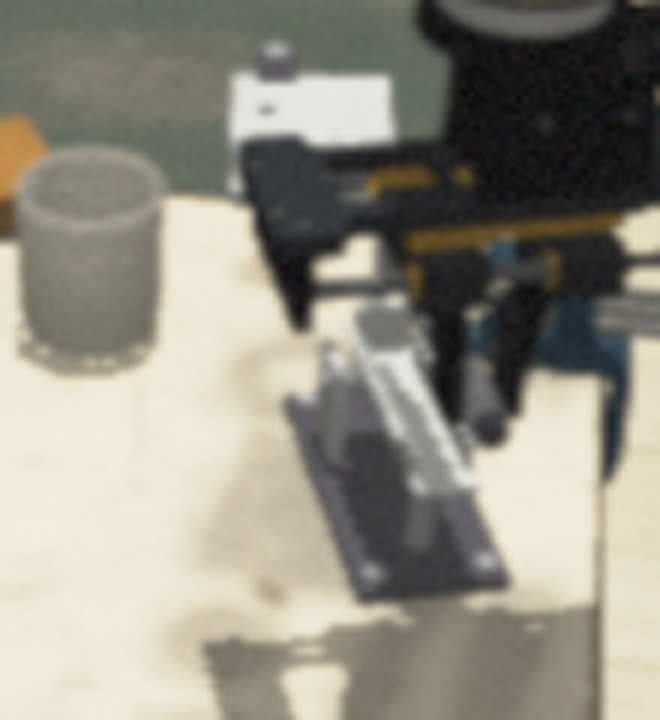

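View pics/t4c.png

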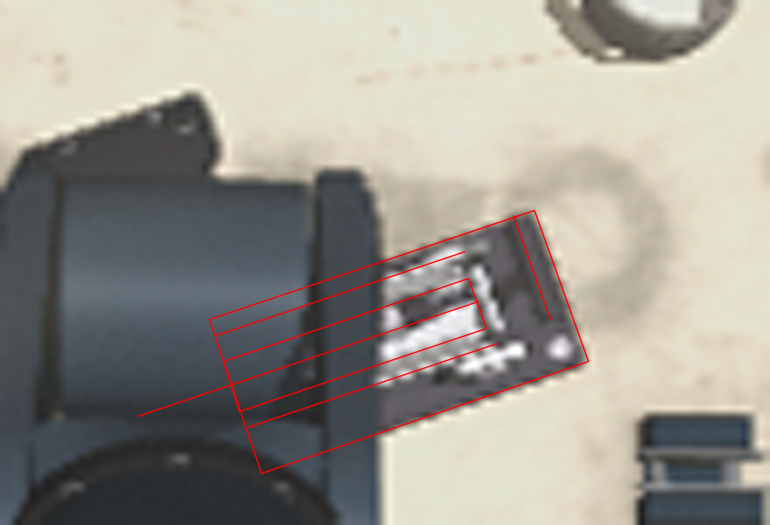

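Call:
{"fn": "drive_tool", "kwargs": {"plan": [[[0, 0, -0.4, 0, 0, 0], [0, 0, -0.4, 0, 0, 0], [0, 0, -0.4, 0, 0, 0], [0, 0, -0.3, 0, 0, 0], [0, 0, -0.2, 0, 0, 0], [0, 0, 0, 0, 0, 0]]]}}

```text
time: 11.02
position: [0.4138, 0.1084, 0.2571]
tool_rot: [0.579, 0.815, -0.0, -0.0]
ft_force: [-0.0, 0.0, -1.9]
grip_width: 0.0153
```

```bash
python3 - <<'E'
from h import *
im=camera('side');crop(im,270,170,100,100,6,'pics/s5c.png')
im=camera('top');crop(im,275,205,70,60,10,'pics/t5c.png')
o=robot.get_obs();print(o['position'],o['ft_force'],o['moment'],o['grip_width'])
E
```

```text
[0.4139 0.1084 0.2576] [-0.5626  0.2894 -0.476 ] [ 0.0441 -0.1142 -0.018 ] 0.01463307592382247
```

View pics/s5c.png

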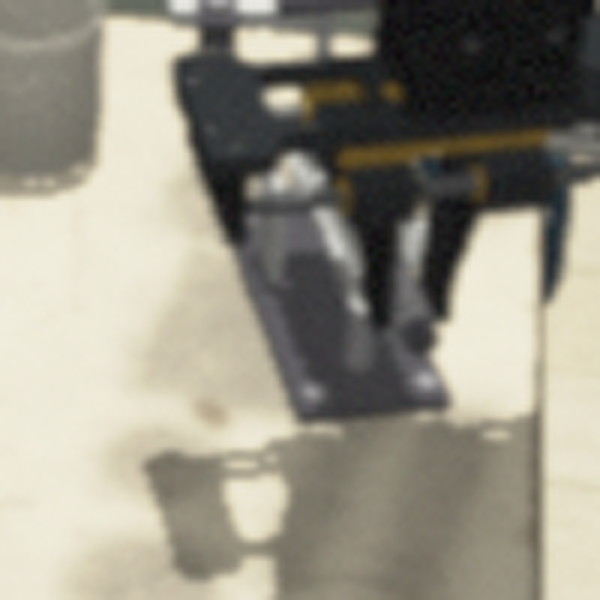

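View pics/t5c.png

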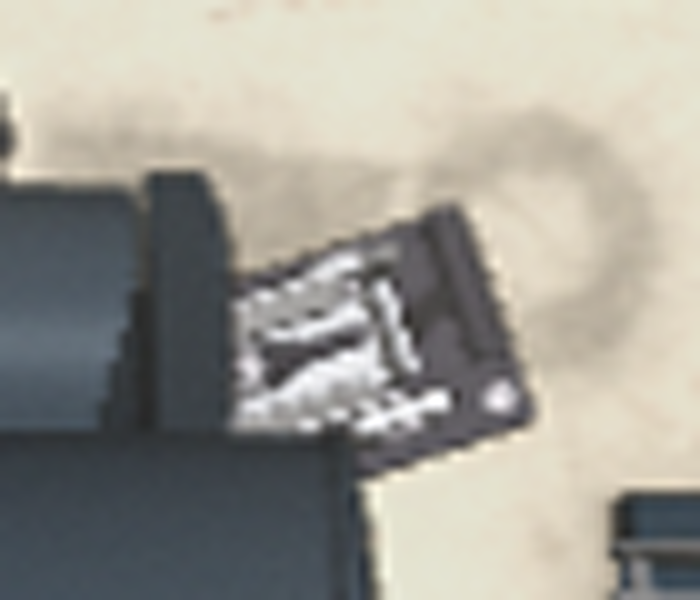

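```bash
python3 - <<'E'
from h import *
T=stand_T(.4553,-.0117,np.radians(109))
for x,z in[(0,.067),(0,.0795),(.005,.0795),(.01,.0795)]:print(x,z,(proj('top',T([[x,0,z]]))-[275,205]+.5)*10-.5)
E
```

```text
0 0.067 [[384.3501 330.7486]]
0 0.0795 [[387.6213 325.7459]]
0.005 0.0795 [[371.3545 331.2363]]
0.01 0.0795 [[355.0803 336.7292]]
```

Call:
{"fn": "drive_tool", "kwargs": {"plan": [[[0, 0, -0.15, 0, 0, 0], [0, 0, -0.15, 0, 0, 0], [0, 0, -0.1, 0, 0, 0], [0, 0, -0.06, 0, 0, 0], [0, 0, 0, 0, 0, 0]]]}}

```text
time: 11.75
position: [0.4138, 0.1084, 0.2459]
tool_rot: [0.579, 0.816, -0.0, -0.0]
ft_force: [0.2, -0.2, -1.8]
grip_width: 0.015
```

Call:
{"fn": "drive_tool", "kwargs": {"plan": [[[0, 0, -0.06, 0, 0, 0], [0, 0, 0, 0, 0, 0]]]}}

```text
time: 12.0
position: [0.4138, 0.1085, 0.2447]
tool_rot: [0.579, 0.815, 0.0, 0.0]
ft_force: [-0.2, 2.0, 3.7]
grip_width: 0.0153
```

```bash
python3 - <<'E'
from h import *
im=camera('side');crop(im,270,170,100,100,6,'pics/s6c.png')
o=robot.get_obs();print(o['position'],o['ft_force'],o['moment'],o['grip_width'])
E
```

```text
[0.4138 0.1085 0.2447] [0.0435 1.7725 3.3039] [ 0.223  -0.0355  0.0013] 0.0154714887318938
```

View pics/s6c.png

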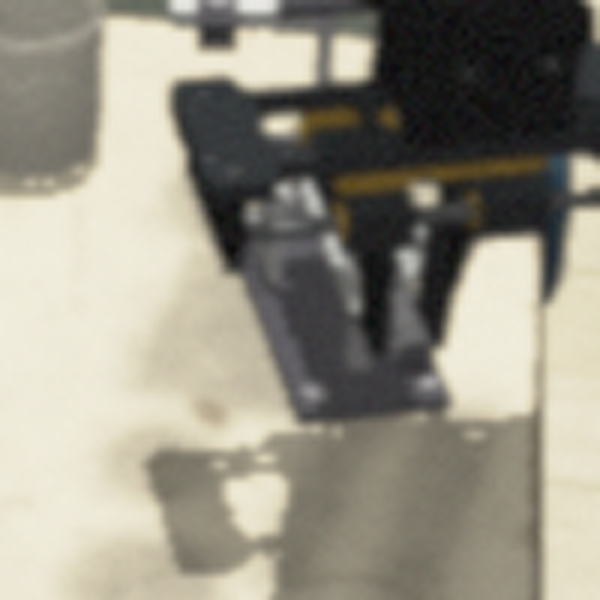

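Call:
{"fn": "drive_tool", "kwargs": {"plan": [[[0, 0, 0, 0, 0, 0], [0, 0, 0, 0, 0, 0], [0, 0, 0, 0, 0, 0], [0, 0, 0, 0, 0, 0]]], "grip": 0.45}}

```text
time: 12.55
position: [0.4139, 0.1084, 0.2444]
tool_rot: [0.579, 0.815, -0.0, 0.0]
ft_force: [0.4, -0.3, 0.3]
grip_width: 0.045
```

Call:
{"fn": "drive_tool", "kwargs": {"plan": [[[0, 0, 0.3, 0, 0, 0], [0, 0, 0.6, 0, 0, 0], [0, 0, 1, 0, 0, 0], [0, 0, 1, 0, 0, 0], [0, 0, 1, 0, 0, 0], [0, 0, 0.5, 0, 0, 0], [0, 0, 0, 0, 0, 0]]]}}

```text
time: 13.42
position: [0.4139, 0.1085, 0.3552]
tool_rot: [0.579, 0.815, 0.001, 0.001]
ft_force: [-0.3, -0.2, -0.4]
grip_width: 0.0481
```

```bash
python3 - <<'E'
from h import *
im=camera('side');crop(im,270,150,100,120,6,'pics/s7c.png')
im=camera('top');crop(im,250,195,100,75,8,'pics/t7c.png')
o=robot.get_obs();print(o['position'],o['ft_force'],o['moment'],o['grip_width'])
E
```

```text
[0.4135 0.1084 0.3541] [-0.8337 -0.3762 -1.3234] [-0.047  -0.1455 -0.0027] 0.047815718665405245
```

View pics/s7c.png

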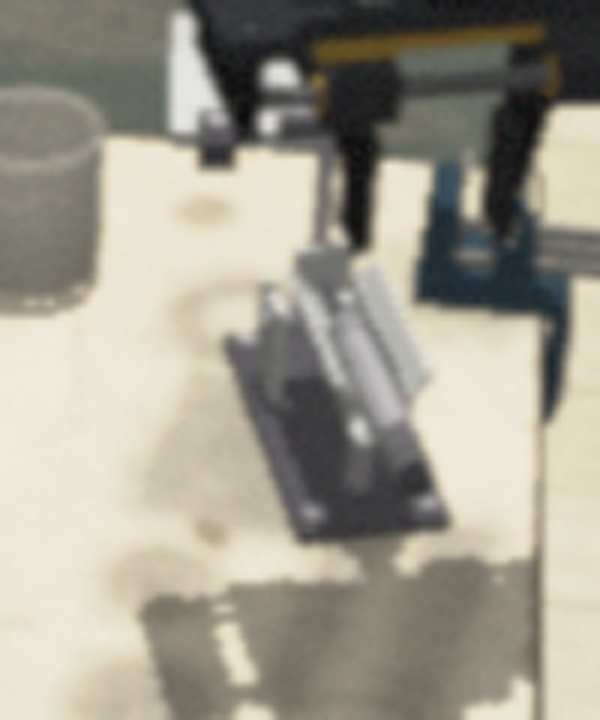

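View pics/t7c.png

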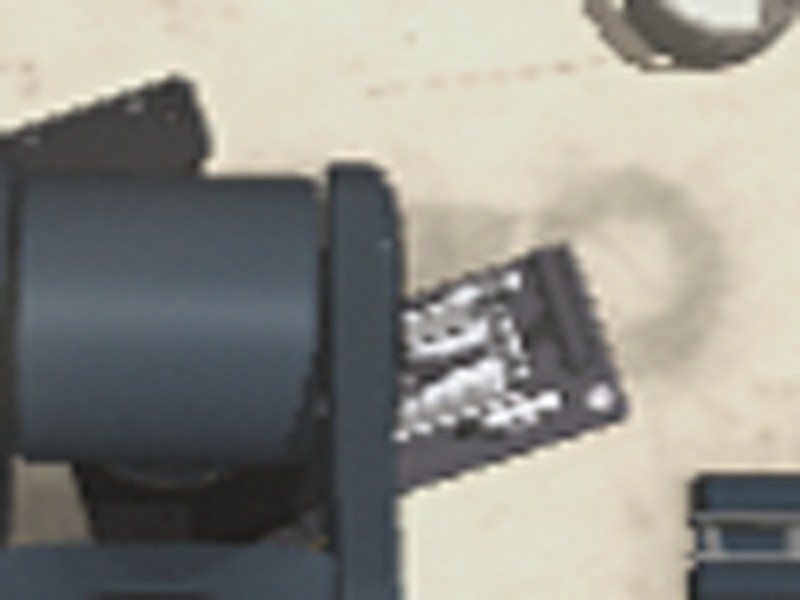

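Call:
{"fn": "drive_tool", "kwargs": {"plan": [[[0.306, -0.884, 0, 0, 0, 0], [0.306, -0.884, 0, 0, 0, 0], [0.306, -0.884, 0, 0, 0, 0], [0.306, -0.884, 0, 0, 0, 0], [0.306, -0.884, 0, 0, 0, 0], [0, 0, 0, 0, 0, 0]]], "grip": 1.0, "force": 20}}

```text
time: 14.28
position: [0.4525, -0.0032, 0.3535]
tool_rot: [0.58, 0.815, -0.0, -0.001]
ft_force: [-1.2, 1.1, -0.9]
grip_width: 0.002
```

```bash
python3 - <<'E'
from h import *
im=camera('side');crop(im,260,110,120,120,6,'pics/s8c.png')
o=robot.get_obs();print(o['position'],o['ft_force'],o['grip_width'])
E
```

```text
[ 0.4519 -0.0024  0.3535] [-0.0369  0.0307 -0.0597] 0.0010396073599994496
```

View pics/s8c.png

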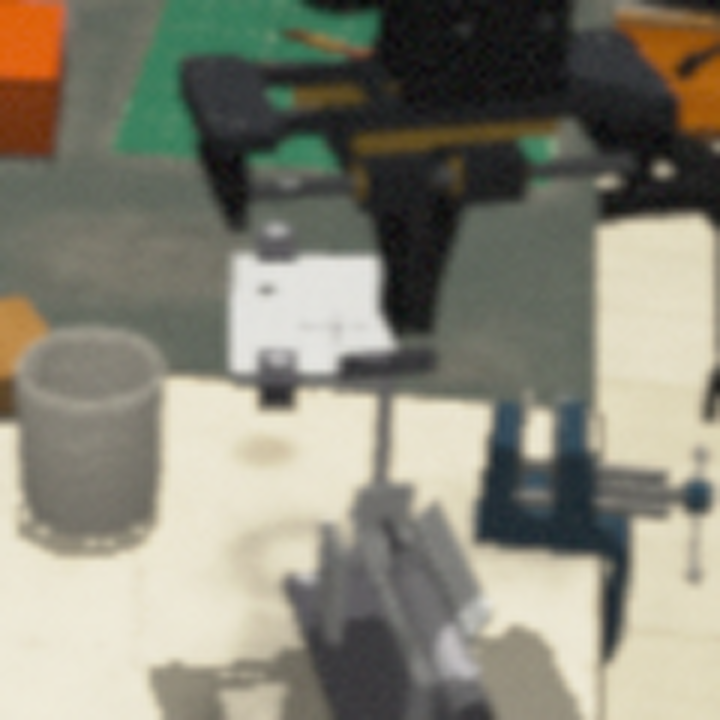

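```bash
python3 - <<'E'
from h import *
T=stand_T(.4553,-.0117,np.radians(109))
f=lambda p:(proj('side',p)-[260,110]+.5)*6-.5
print('tip',f([[.452,-.0024,.1715]]),'bar',f(T([[-.0165,0,.1386],[-.0165,.022,.1386],[-.0165,-.022,.1386]])))
a=lambda p:(proj('top',p))
print(a(T([[-.0165,.022,.1386],[-.0165,-.022,.1386]])))
E
```

```text
tip [[403.1523 326.028 ]] bar [[381.57   360.9521]
 [429.6278 356.8393]
 [333.2198 365.0898]]
[[323.1812 240.22  ]
 [317.8829 225.3301]]
```

```bash
cat > path.py <<'E'
from h import *
d=np.array([-.3256,.9455]);H=np.array([.4553,-.0117])
def pose(phi):
    a=np.radians(phi);B=np.array([.095*np.cos(a),.045+.095*np.sin(a)])
    u=np.interp(phi,[100,172],[.0055,-.005]);k=np.sqrt(.006**2-u*u) if u>0 else .006
    x=B[0]+u+.0095
    return np.r_[H+x*d,B[1]+k+.182]
if __name__=='__main__':
    P=np.array([pose(p) for p in range(96,174,2)])
    P[:2,2]=P[2,2]-.003
    print(P[0]); D=np.diff(P,axis=0)/.025
    for i,r in enumerate(D): print(96+2*(i+1),np.round(r,2).tolist())
    print(P[-1])
E
python3 path.py
```

```text
[ 0.4536 -0.0069  0.32  ]
98 [0.04, -0.12, 0.0]
100 [0.04, -0.12, 0.12]
102 [0.05, -0.13, -0.0]
104 [0.05, -0.13, -0.01]
106 [0.05, -0.13, -0.02]
108 [0.05, -0.13, -0.03]
110 [0.04, -0.13, -0.03]
112 [0.04, -0.13, -0.04]
114 [0.04, -0.13, -0.04]
116 [0.04, -0.12, -0.05]
118 [0.04, -0.12, -0.05]
120 [0.04, -0.12, -0.06]
122 [0.04, -0.12, -0.06]
124 [0.04, -0.12, -0.07]
126 [0.04, -0.11, -0.07]
128 [0.04, -0.11, -0.08]
130 [0.04, -0.11, -0.08]
132 [0.04, -0.11, -0.09]
134 [0.04, -0.1, -0.09]
136 [0.03, -0.1, -0.09]
138 [0.03, -0.1, -0.1]
140 [0.03, -0.09, -0.1]
142 [0.03, -0.09, -0.1]
144 [0.03, -0.09, -0.11]
146 [0.03, -0.08, -0.11]
148 [0.03, -0.08, -0.11]
150 [0.03, -0.08, -0.11]
152 [0.02, -0.07, -0.12]
154 [0.02, -0.07, -0.12]
156 [0.02, -0.06, -0.12]
158 [0.02, -0.06, -0.12]
160 [0.02, -0.06, -0.12]
162 [0.02, -0.05, -0.13]
164 [0.02, -0.05, -0.13]
166 [0.01, -0.04, -0.13]
168 [0.01, -0.04, -0.13]
170 [0.01, -0.03, -0.13]
172 [0.01, -0.03, -0.13]
[ 0.4845 -0.0964  0.2462]
```

Call:
{"fn": "drive_tool", "kwargs": {"plan": [[[0, 0, -0.5, 0, 0, 0], [0, 0, -0.5, 0, 0, 0], [0, 0, -0.34, 0, 0, 0], [0.06, -0.18, 0, 0, 0, 0], [0, 0, 0, 0, 0, 0]]]}}

```text
time: 14.95
position: [0.454, -0.0068, 0.321]
tool_rot: [0.579, 0.815, 0.0, 0.0]
ft_force: [0.0, 0.8, 0.7]
grip_width: 0.0004
```

Call:
{"fn": "drive_tool", "kwargs": {"plan": [[[0.04, -0.12, 0, 0, 0, 0], [0.04, -0.12, 0.06, 0, 0, 0], [0.05, -0.13, 0, 0, 0, 0], [0.05, -0.13, -0.01, 0, 0, 0], [0.05, -0.13, -0.02, 0, 0, 0], [0.05, -0.13, -0.03, 0, 0, 0]]]}}

```text
time: 15.7
position: [0.4605, -0.0258, 0.3209]
tool_rot: [0.579, 0.815, -0.0, -0.0]
ft_force: [-3.3, 2.9, 0.5]
grip_width: 0.0008
```

```bash
python3 - <<'E'
from h import *
im=camera('side');crop(im,260,110,120,120,6,'pics/s9c.png')
im=camera('top');crop(im,250,195,100,75,8,'pics/t9c.png')
o=robot.get_obs();print(o['position'],o['ft_force'],o['grip_width'])
E
```

```text
[ 0.4607 -0.026   0.3209] [-2.5067  2.033   1.2798] 0.00032952537786517437
```

View pics/s9c.png

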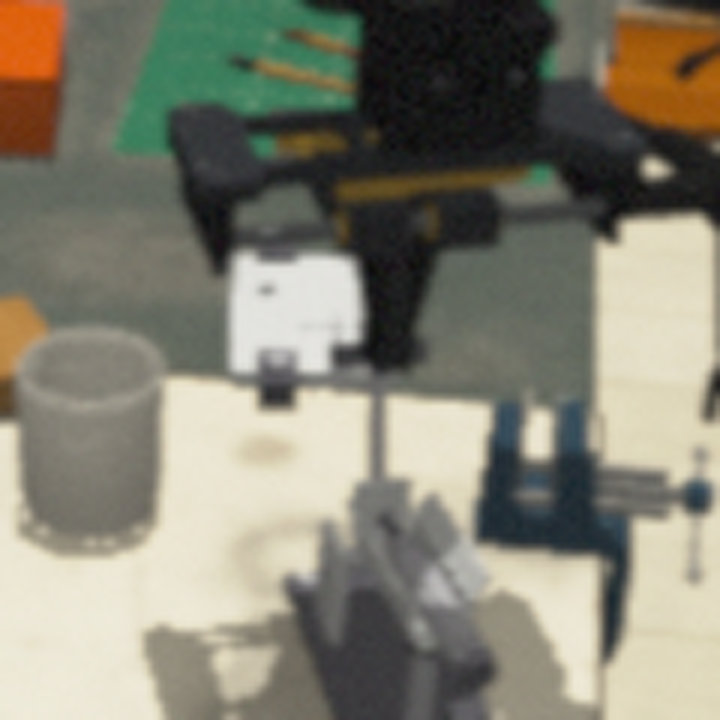

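Call:
{"fn": "drive_tool", "kwargs": {"plan": [[[0.04, -0.13, -0.03, 0, 0, 0], [0.04, -0.13, -0.04, 0, 0, 0], [0.04, -0.13, -0.04, 0, 0, 0], [0.04, -0.12, -0.05, 0, 0, 0], [0.04, -0.12, -0.05, 0, 0, 0], [0.04, -0.12, -0.06, 0, 0, 0], [0.04, -0.12, -0.06, 0, 0, 0], [0.04, -0.12, -0.07, 0, 0, 0]]]}}

```text
time: 16.8
position: [0.4688, -0.0506, 0.311]
tool_rot: [0.579, 0.815, 0.0, 0.0]
ft_force: [-0.4, 2.1, 1.8]
grip_width: 0.0006
```

```bash
python3 - <<'E'
from h import *
im=camera('side');crop(im,260,110,120,120,6,'pics/s10c.png')
o=robot.get_obs();print(o['position'],o['ft_force'],o['grip_width'])
E
```

```text
[ 0.469  -0.0509  0.3109] [-0.2912  1.253   1.5291] 0.0005106909434359798
```

View pics/s10c.png

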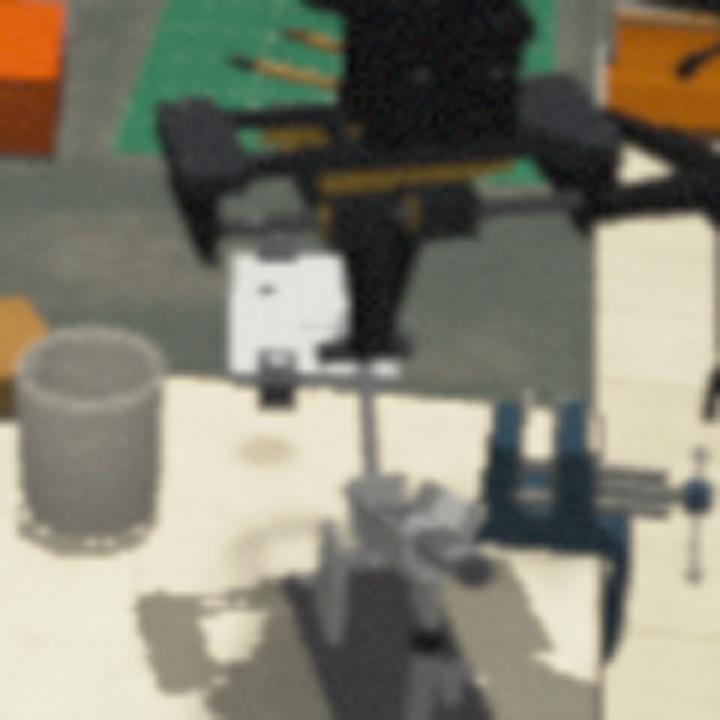

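Rising with the punch seated, the cap now at about (470,560) of the crop. Continuing.

Call:
{"fn": "drive_tool", "kwargs": {"plan": [[[0.04, -0.11, -0.07, 0, 0, 0], [0.04, -0.11, -0.08, 0, 0, 0], [0.04, -0.11, -0.08, 0, 0, 0], [0.04, -0.11, -0.09, 0, 0, 0], [0.04, -0.1, -0.09, 0, 0, 0], [0.03, -0.1, -0.09, 0, 0, 0], [0.03, -0.1, -0.1, 0, 0, 0], [0.03, -0.09, -0.1, 0, 0, 0]]]}}

```text
time: 17.85
position: [0.4759, -0.0713, 0.2934]
tool_rot: [0.579, 0.815, 0.0, 0.0]
ft_force: [0.1, 2.1, 2.5]
grip_width: 0.0007
```

Call:
{"fn": "drive_tool", "kwargs": {"plan": [[[0.03, -0.09, -0.1, 0, 0, 0], [0.03, -0.09, -0.11, 0, 0, 0], [0.03, -0.08, -0.11, 0, 0, 0], [0.03, -0.08, -0.11, 0, 0, 0], [0.03, -0.08, -0.11, 0, 0, 0], [0.02, -0.07, -0.12, 0, 0, 0], [0.02, -0.07, -0.12, 0, 0, 0], [0.02, -0.06, -0.12, 0, 0, 0]]]}}

```text
time: 18.85
position: [0.4811, -0.0867, 0.2708]
tool_rot: [0.579, 0.815, 0.0, 0.0]
ft_force: [-0.3, 0.9, 2.5]
grip_width: 0.0002
```

```bash
python3 - <<'E'
from h import *
im=camera('side');crop(im,260,110,120,120,6,'pics/s11c.png')
im=camera('top');crop(im,250,195,100,75,8,'pics/t11c.png')
o=robot.get_obs();print(o['position'],o['ft_force'],o['grip_width'])
E
```

```text
[ 0.4812 -0.0868  0.2706] [-0.0527  0.1098  0.1593] 0.0005668818057886946
```

View pics/s11c.png

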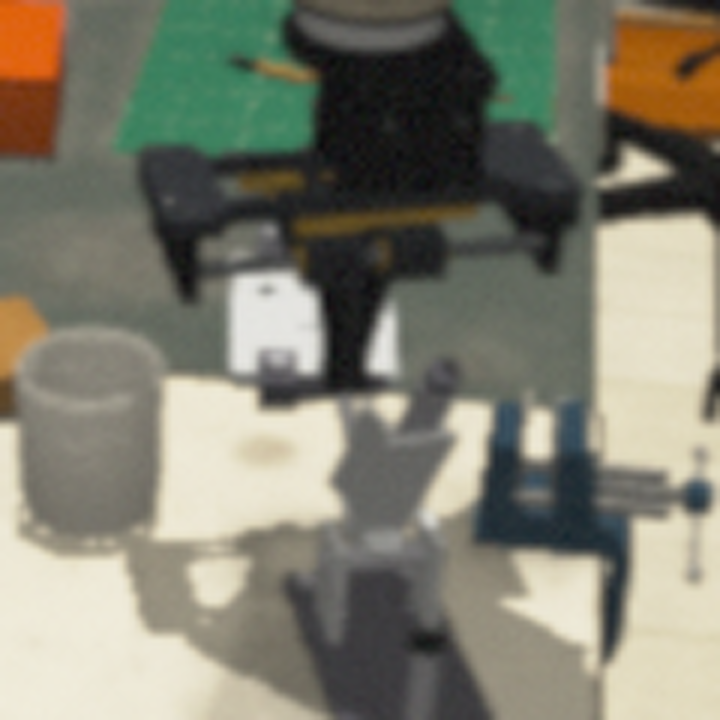

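View pics/t11c.png

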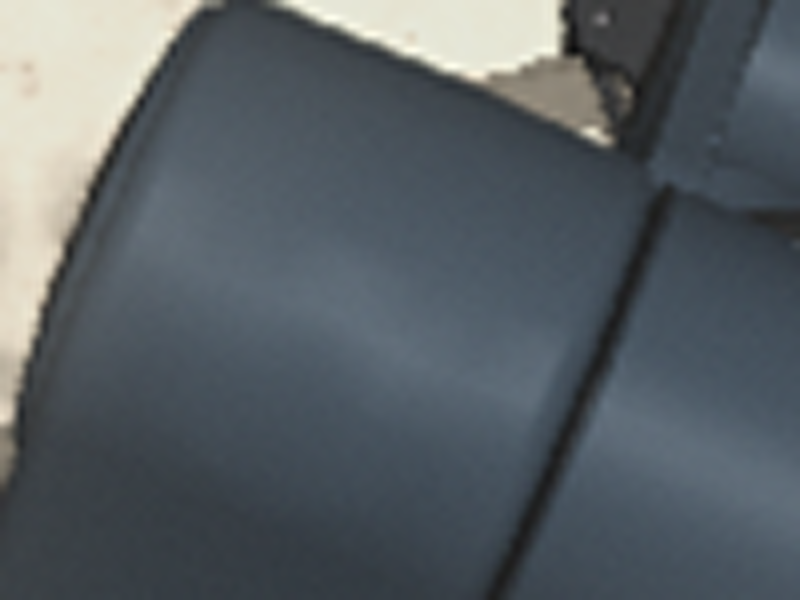

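```bash
python3 - <<'E'
from h import *
T=stand_T(.4553,-.0117,np.radians(109))
import rig
im=cv2.imread('pics/s11c.png')
for r,c in((56,(0,0,255)),):
  for a,b in model(np.radians(r)):
    q=(proj('side',T(np.array([a,b])))-[260,110]+.5)*6-.5
    cv2.line(im,tuple(map(int,q[0])),tuple(map(int,q[1])),c,1,cv2.LINE_AA)
cv2.imwrite('pics/s11o.png',im)
E
```

```text
(no output)
```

View pics/s11o.png

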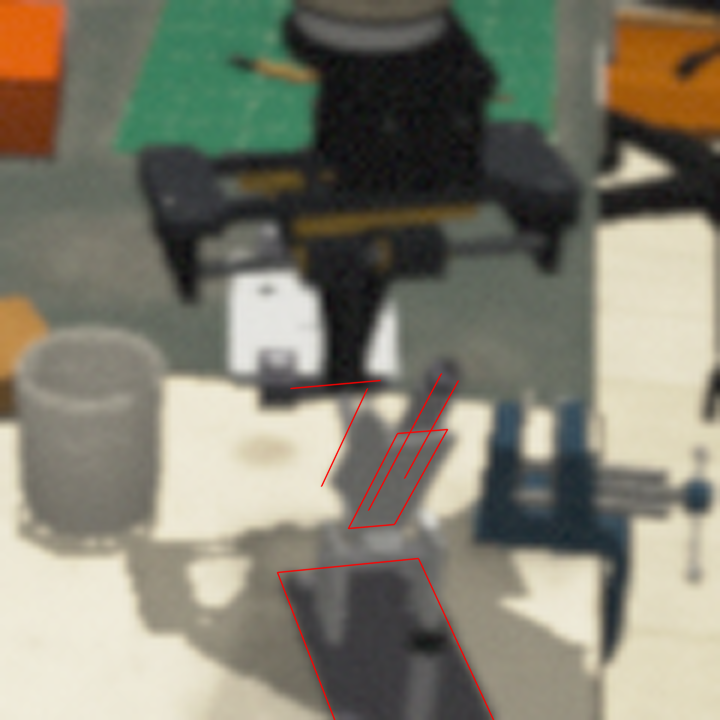

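Call:
{"fn": "drive_tool", "kwargs": {"plan": [[[0.02, -0.06, -0.12, 0, 0, 0], [0.02, -0.06, -0.12, 0, 0, 0], [0.02, -0.05, -0.13, 0, 0, 0], [0.02, -0.05, -0.13, 0, 0, 0], [0.01, -0.04, -0.13, 0, 0, 0], [0.01, -0.04, -0.13, 0, 0, 0], [0.01, -0.03, -0.13, 0, 0, 0], [0, 0, 0, 0, 0, 0]]]}}

```text
time: 19.95
position: [0.4839, -0.095, 0.2485]
tool_rot: [0.579, 0.816, -0.0, 0.0]
ft_force: [-0.0, -0.5, 1.2]
grip_width: 0.0006
```

Call:
{"fn": "drive_tool", "kwargs": {"plan": [[[0.01, -0.03, -0.12, 0, 0, 0], [0, 0, -0.1, 0, 0, 0], [0, 0, 0, 0, 0, 0]]]}}

```text
time: 20.32
position: [0.4842, -0.0957, 0.2431]
tool_rot: [0.579, 0.815, -0.0, 0.0]
ft_force: [0.6, 0.8, -0.2]
grip_width: 0.0005
```

```bash
python3 - <<'E'
from h import *
T=stand_T(.4553,-.0117,np.radians(109))
im=camera('side');overlay(im,'side',model(np.radians(73)),T,260,100,120,120,6,'pics/s12c.png')
o=robot.get_obs();print(o['position'],o['ft_force'],o['grip_width'])
E
```

```text
[ 0.4841 -0.0956  0.2431] [-0.0955 -0.0355 -0.0551] 0.0003073999780320132
```

View pics/s12c.png

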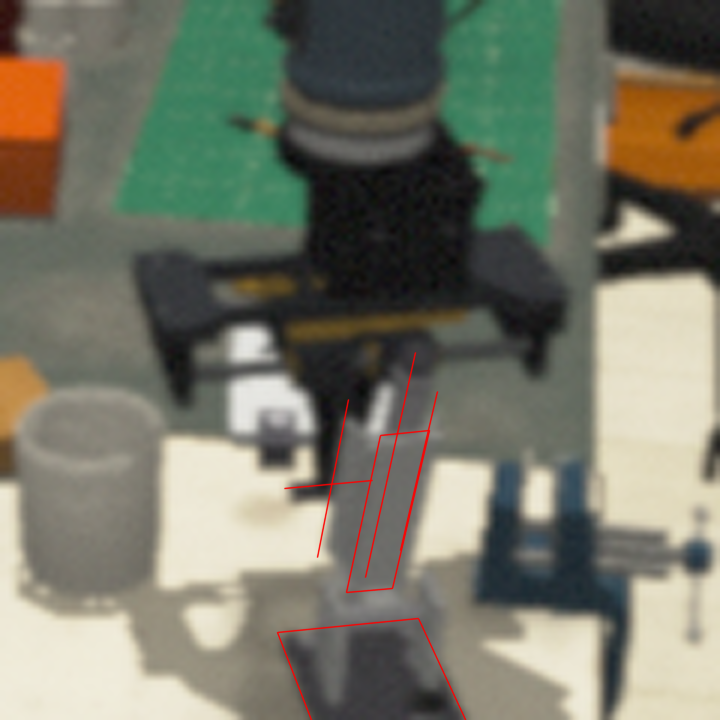

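Call:
{"fn": "drive_tool", "kwargs": {"plan": [[[0, 0, -0.06, 0, 0, 0], [0, 0, 0, 0, 0, 0]]]}}

```text
time: 20.62
position: [0.4841, -0.0957, 0.2418]
tool_rot: [0.579, 0.816, -0.0, 0.0]
ft_force: [-0.5, -1.6, 1.4]
grip_width: 0.0004
```

Call:
{"fn": "drive_tool", "kwargs": {"plan": [[[0, 0, -0.05, 0, 0, 0], [0, 0, 0, 0, 0, 0]]]}}

```text
time: 20.88
position: [0.4841, -0.0957, 0.2414]
tool_rot: [0.579, 0.816, -0.0, 0.0]
ft_force: [-1.7, -1.5, 9.7]
grip_width: 0.0003
```

Call:
{"fn": "drive_tool", "kwargs": {"plan": [[[0, 0, 0.3, 0, 0, 0], [0, 0, 0.7, 0, 0, 0], [0, 0, 1, 0, 0, 0], [0, 0, 1, 0, 0, 0], [0, 0, 1, 0, 0, 0], [0, 0, 1, 0, 0, 0], [0, 0, 1, 0, 0, 0], [0, 0, 1, 0, 0, 0]]]}}

```text
time: 21.88
position: [0.4837, -0.0952, 0.4162]
tool_rot: [0.579, 0.815, 0.0, -0.0]
ft_force: [0.2, -0.8, 0.0]
grip_width: 0.0002
```

Call:
{"fn": "drive_tool", "kwargs": {"plan": [[[0, 0, 1, 0, 0, 0], [-0.276, 0.804, -0.041, -0.296, -0.102, 0], [-0.276, 0.804, -0.041, -0.296, -0.102, 0], [-0.276, 0.804, -0.041, -0.296, -0.102, 0], [-0.276, 0.804, -0.041, -0.296, -0.102, 0]]], "grip": 0.45}}

```text
time: 22.5
position: [0.4558, -0.0144, 0.4363]
tool_rot: [0.578, 0.814, -0.038, 0.053]
ft_force: [0.2, 0.4, 0.3]
grip_width: 0.0422
```

Call:
{"fn": "drive_tool", "kwargs": {"plan": [[[-0.276, 0.804, -0.041, -0.296, -0.102, 0], [-0.276, 0.804, -0.041, -0.296, -0.102, 0], [-0.276, 0.804, -0.041, -0.296, -0.102, 0], [-0.276, 0.804, -0.041, -0.296, -0.102, 0], [0, 0, 0, 0, 0, 0]]]}}

```text
time: 23.12
position: [0.428, 0.0663, 0.4321]
tool_rot: [0.573, 0.809, -0.076, 0.106]
ft_force: [0.4, -0.1, -0.0]
grip_width: 0.0474
```

```bash
python3 - <<'E'
from h import *
from scipy.spatial.transform import Rotation as R
T=stand_T(.4553,-.0117,np.radians(109))
im=camera('side');crop(im,260,100,120,120,6,'pics/s13.png');overlay(im,'side',model(np.radians(75)),T,260,100,120,120,6,'pics/s13o.png')
im=camera('top');crop(im,250,195,100,75,8,'pics/t13.png')
o=robot.get_obs();print(o['position'],R.from_quat(o['tool_rot']).as_matrix(),o['ft_force'],o['grip_width'],o['q'])
E
```

```text
[0.4289 0.0652 0.4324] [[-0.3196  0.9438  0.0846]
 [ 0.9114  0.3306 -0.2449]
 [-0.2591 -0.0012 -0.9659]] [-0.2082  0.0063 -0.4915] 0.047657566470439415 [-0.0375  0.2287  1.8686 -0.2974  0.9687 -0.2146]
```

View pics/s13.png

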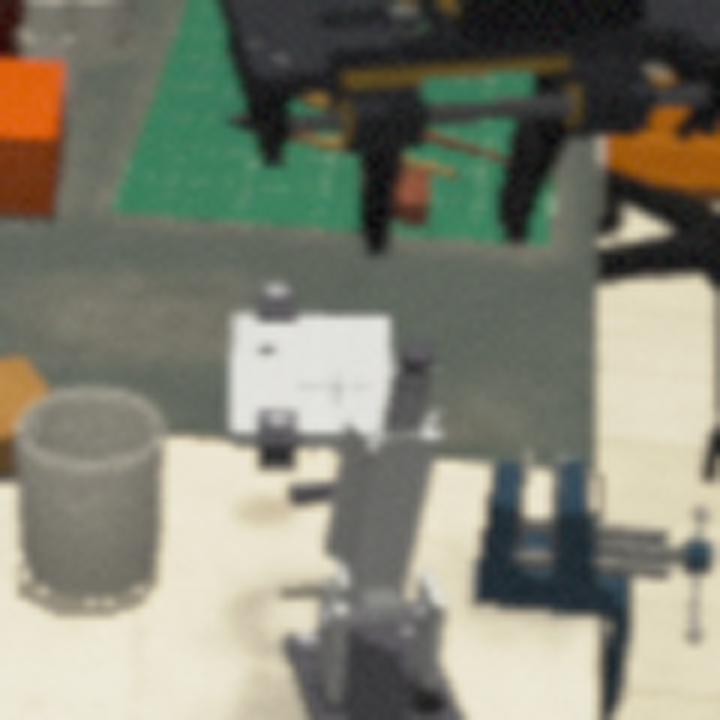

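View pics/s13o.png

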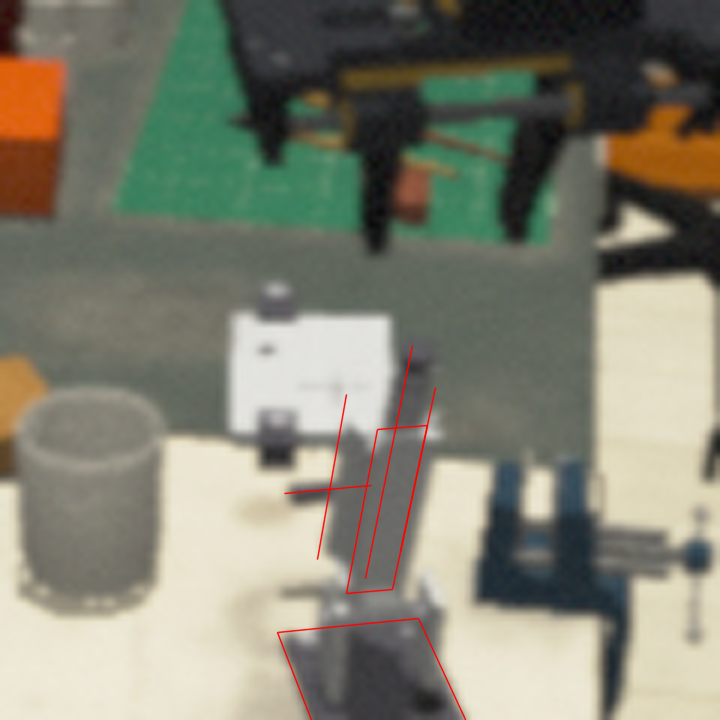

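View pics/t13.png

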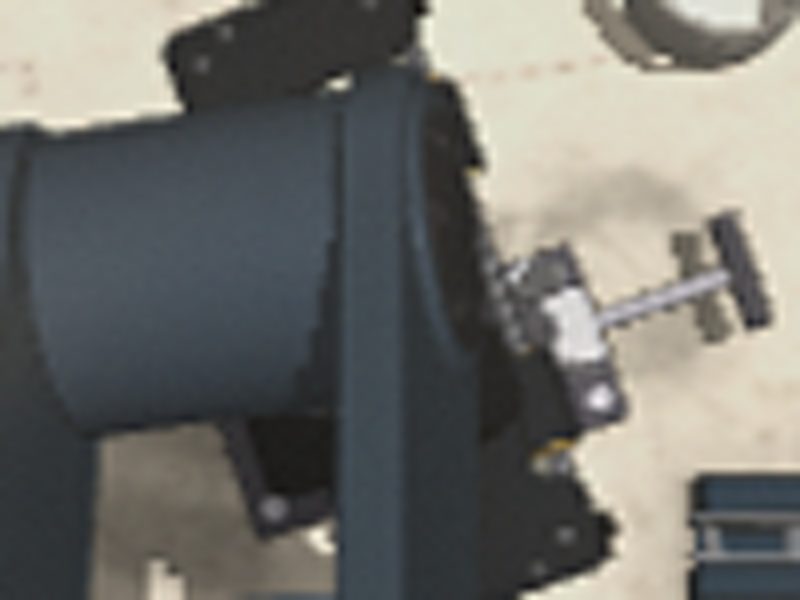

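Call:
{"fn": "drive_tool", "kwargs": {"plan": [[[0.039, -0.114, -0.451, 0, 0, 0], [0.039, -0.114, -0.451, 0, 0, 0], [0.039, -0.114, -0.451, 0, 0, 0], [0.039, -0.114, -0.451, 0, 0, 0], [0.039, -0.114, -0.451, 0, 0, 0], [0.039, -0.114, -0.451, 0, 0, 0], [0, 0, 0, 0, 0, 0]]]}}

```text
time: 24.1
position: [0.4346, 0.048, 0.3637]
tool_rot: [0.574, 0.808, -0.077, 0.105]
ft_force: [0.3, 0.1, 0.2]
grip_width: 0.0476
```

```bash
python3 - <<'E'
from h import *
im=camera('side');crop(im,260,100,120,120,6,'pics/s14.png')
o=robot.get_obs();print(o['position'],o['ft_force'],o['grip_width'])
E
```

```text
[0.4347 0.0481 0.3642] [-0.7857  0.6255 -0.8217] 0.04775256788531835
```

View pics/s14.png

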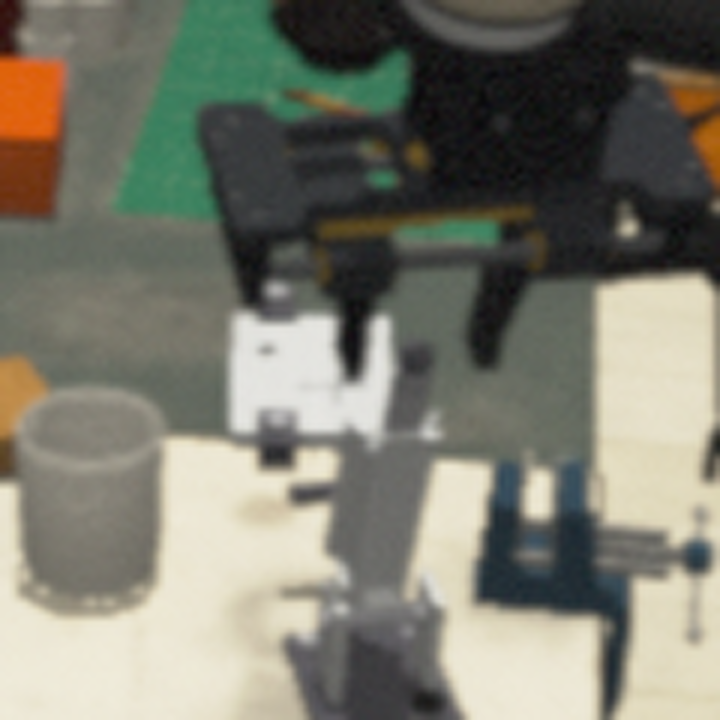

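Call:
{"fn": "drive_tool", "kwargs": {"plan": [[[0.025, -0.073, -0.29, 0, 0, 0], [0.025, -0.073, -0.29, 0, 0, 0], [0.025, -0.073, -0.29, 0, 0, 0], [0.025, -0.073, -0.29, 0, 0, 0], [0, 0, 0, 0, 0, 0]]]}}

```text
time: 24.78
position: [0.4371, 0.0407, 0.335]
tool_rot: [0.574, 0.808, -0.077, 0.106]
ft_force: [-0.3, 0.4, -0.7]
grip_width: 0.0479
```

```bash
python3 - <<'E'
from h import *
im=camera('side');crop(im,260,100,120,120,6,'pics/s15.png')
o=robot.get_obs();print(o['position'],o['ft_force'],o['grip_width'])
E
```

```text
[0.4372 0.0408 0.3353] [ 0.5268 -0.1369  0.4892] 0.04792270625370891
```

View pics/s15.png

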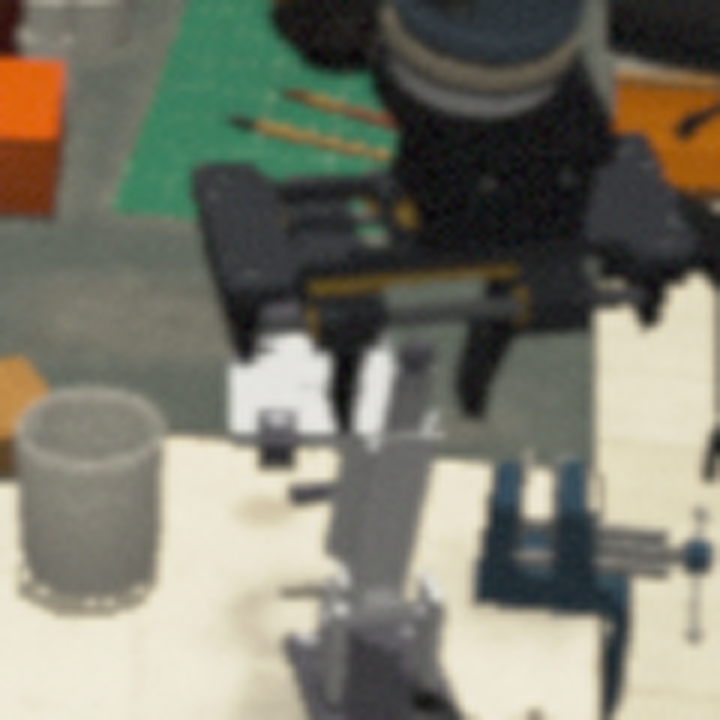

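Call:
{"fn": "drive_tool", "kwargs": {"plan": [[[0, 0, 0, 0, 0, 0], [0, 0, 0, 0, 0, 0], [0, 0, 0, 0, 0, 0], [0, 0, 0, 0, 0, 0], [0, 0, 0, 0, 0, 0], [0, 0, 0, 0, 0, 0]]], "grip": 1.0, "force": 60}}

```text
time: 25.58
position: [0.4373, 0.0409, 0.3357]
tool_rot: [0.574, 0.808, -0.076, 0.106]
ft_force: [0.5, 0.5, 1.3]
grip_width: 0.0153
```

```bash
python3 - <<'E'
from h import *
im=camera('side');crop(im,260,100,120,120,6,'pics/s16.png')
o=robot.get_obs();print(o['position'],o['tool_rot'],o['ft_force'],o['moment'],o['grip_width'])
E
```

```text
[0.4373 0.0408 0.3357] [ 0.5738  0.8085 -0.0761  0.1064] [-1.0636  0.92    0.6943] [ 0.2092 -0.1143 -0.0064] 0.014954089062430077
```

View pics/s16.png

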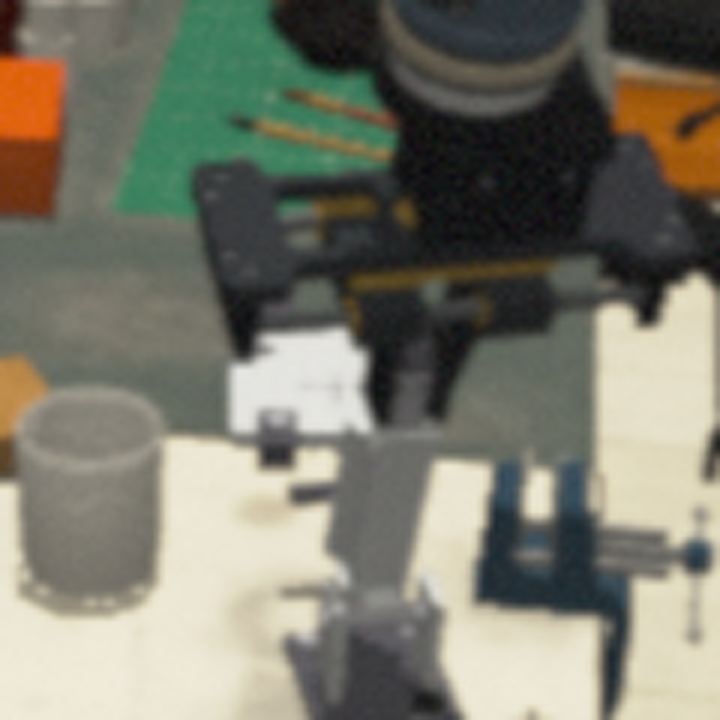

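Call:
{"fn": "drive_tool", "kwargs": {"plan": [[[-0.03, 0.085, 0.335, 0, 0, 0], [-0.05, 0.15, 0.586, 0, 0, 0], [-0.073, 0.212, 0.837, 0, 0, 0], [-0.073, 0.212, 0.837, 0, 0, 0], [-0.073, 0.212, 0.837, 0, 0, 0], [-0.073, 0.212, 0.837, 0, 0, 0], [-0.066, 0.189, 0.751, 0, 0, 0], [0, 0, 0, 0, 0, 0]]]}}

```text
time: 26.62
position: [0.4261, 0.073, 0.4625]
tool_rot: [0.574, 0.808, -0.075, 0.108]
ft_force: [-0.2, -0.5, -0.9]
grip_width: 0.0156
```

```bash
python3 - <<'E'
from h import *
im=camera('side');cv2.imwrite('pics/s17.png',im[:,:,::-1]);crop(im,260,60,120,140,5,'pics/s17c.png')
im=camera('top');crop(im,250,195,100,75,8,'pics/t17.png')
o=robot.get_obs();print(o['position'],o['tool_rot'],o['ft_force'],o['moment'],o['grip_width'])
print('mark side',back('side',cp(337,387,260,100,6),.012), 'proj of top est',(proj('side',[[.497,-.27,.012]])-[260,100]+.5)*6-.5)
E
```

```text
[0.4258 0.0727 0.4608] [ 0.5738  0.8085 -0.0763  0.1059] [ 0.1394  0.3343 -1.5361] [ 0.228  -0.0337  0.0349] 0.014773109526784317
mark side [ 0.4943 -0.2722  0.012 ] proj of top est [[331.7931 388.5247]]
```

View pics/s17c.png

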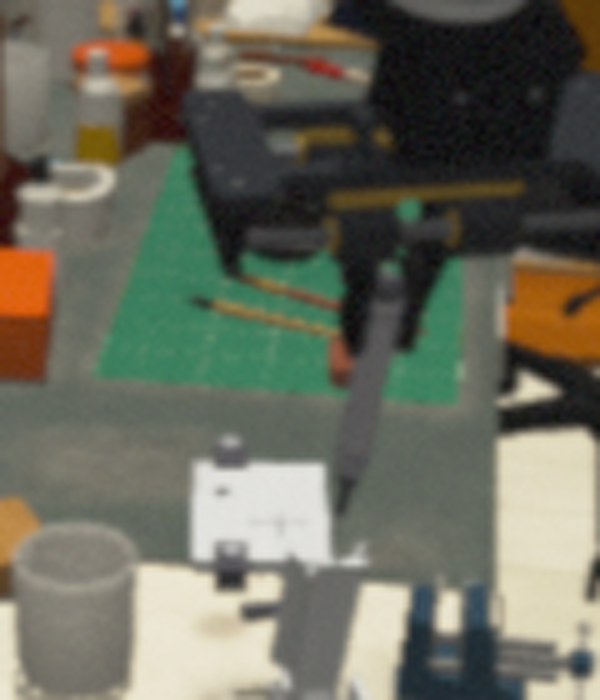

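View pics/t17.png

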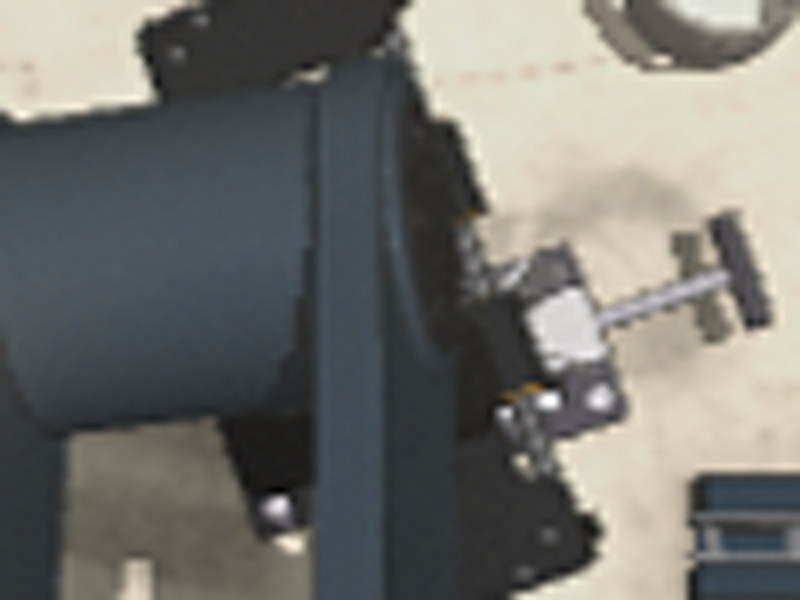

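Call:
{"fn": "drive_tool", "kwargs": {"plan": [[[0, 0, 0.8, 0, 0, 0], [0.2, -1, 0, 0, 0, 0], [0.2, -1, 0, 0, 0, 0], [0.2, -1, 0, 0, 0, 0], [0.2, -1, 0, 0, 0, 0], [0.2, -0.975, -0.43, 0.236, 0.081, 0], [0.2, -0.975, -0.43, 0.236, 0.081, 0], [0.2, -0.975, -0.43, 0.236, 0.081, 0]]]}}

```text
time: 27.72
position: [0.4609, -0.1014, 0.4472]
tool_rot: [0.577, 0.812, -0.053, 0.073]
ft_force: [-0.6, 0.3, -1.0]
grip_width: 0.0152
```

Call:
{"fn": "drive_tool", "kwargs": {"plan": [[[0.2, -0.975, -0.43, 0.236, 0.081, 0], [0.2, -0.975, -0.43, 0.236, 0.081, 0], [0.2, -0.975, -0.43, 0.236, 0.081, 0], [0.2, -0.975, -0.43, 0.236, 0.081, 0], [0.2, -0.975, -0.43, 0.236, 0.081, 0], [0.2, -0.975, -0.43, 0.236, 0.081, 0], [0.2, -0.975, -0.43, 0.24, 0.085, 0], [0, 0, 0, 0, 0, 0]]]}}

```text
time: 28.72
position: [0.496, -0.2727, 0.3714]
tool_rot: [0.58, 0.815, -0.0, -0.001]
ft_force: [-0.5, 0.6, -1.2]
grip_width: 0.0151
```

```bash
python3 - <<'E'
from h import *
from scipy.spatial.transform import Rotation as R
im=camera('side');crop(im,270,80,100,100,6,'pics/s18.png')
im=camera('top');crop(im,350,180,100,75,8,'pics/t18.png')
o=robot.get_obs();print(o['position'],R.from_quat(o['tool_rot']).as_matrix(),o['ft_force'],o['moment'],o['grip_width'])
E
```

```text
[ 0.4957 -0.2707  0.3726] [[-0.3293  0.9442 -0.002 ]
 [ 0.9442  0.3293  0.0016]
 [ 0.0022 -0.0014 -1.    ]] [-0.7172  0.2209 -1.2245] [-0.009  -0.1258 -0.0161] 0.01519276026035081
```

View pics/s18.png

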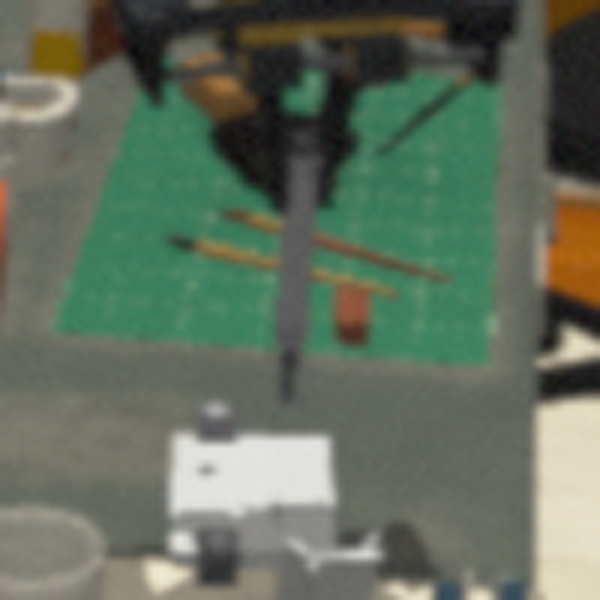

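View pics/t18.png

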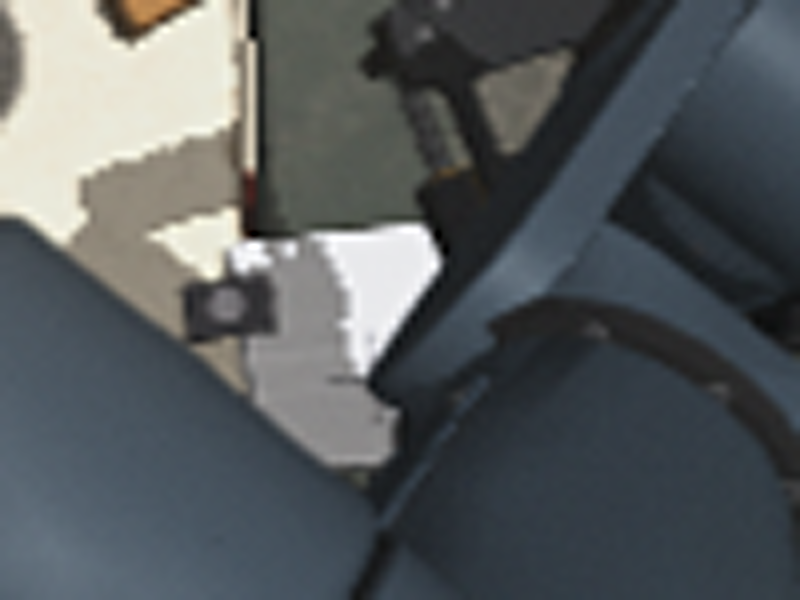

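```bash
python3 - <<'E'
from h import *
f=lambda p:(proj('side',p)-[270,80]+.5)*6-.5
p=np.array([.4957,-.2707])
for s in(.145,.18,.20,.25,.28,.295):print(s,f([[*p,.3726-s]]))
print('mark', f([[.497,-.27,.012],[.4943,-.2722,.012]]))
print('mark pix',(np.array(cp(337,387,260,100,6))-[270,80]+.5)*6-.5)
E
```

```text
0.145 [[299.5846 134.746 ]]
0.18 [[295.1116 200.642 ]]
0.2 [[292.6228 237.3061]]
0.25 [[286.6044 325.9686]]
0.28 [[283.1265 377.2051]]
0.295 [[281.4233 402.2959]]
mark [[271.7931 508.5247]
 [276.994  506.9663]]
mark pix [277. 507.]
```

```bash
python3 - <<'E'
from h import *
print(back('side',cp(270.4,511,270,80,6),.012),back('side',cp(270.4,509,270,80,6),.012))
E
```

```text
[ 0.4975 -0.2672  0.012 ] [ 0.4977 -0.2693  0.012 ]
```

Call:
{"fn": "drive_tool", "kwargs": {"plan": [[[0.06, 0.06, -0.4, 0, 0, 0], [0, 0, -0.5, 0, 0, 0], [0, 0, -0.5, 0, 0, 0], [0, 0, -0.4, 0, 0, 0], [0, 0, -0.3, 0, 0, 0], [0, 0, 0, 0, 0, 0]]]}}

```text
time: 29.58
position: [0.4976, -0.2696, 0.3204]
tool_rot: [0.579, 0.815, -0.0, -0.001]
ft_force: [-0.0, -0.4, -0.7]
grip_width: 0.0151
```

```bash
python3 - <<'E'
from h import *
im=camera('side');crop(im,285,120,60,60,10,'pics/s19.png')
im=camera('top');crop(im,350,180,100,75,8,'pics/t19.png')
o=robot.get_obs();print(o['position'],o['ft_force'])
f=lambda p:(proj('side',p)-[285,120]+.5)*10-.5
print(f([[*o['position'][:2],o['position'][2]-.295]]),f([[.497,-.269,.012]]))
E
```

```text
[ 0.4979 -0.2697  0.3212] [ 0.2113  0.9792 -1.4429]
[[303.058  410.6469]] [[303.0542 449.3756]]
```

View pics/s19.png

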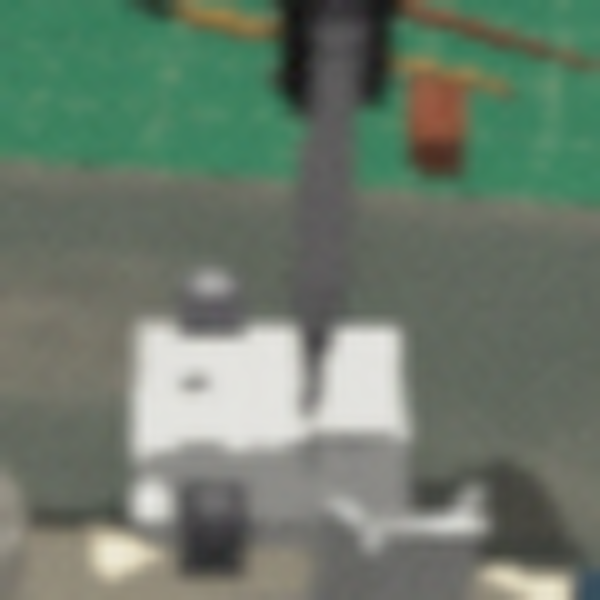

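View pics/t19.png

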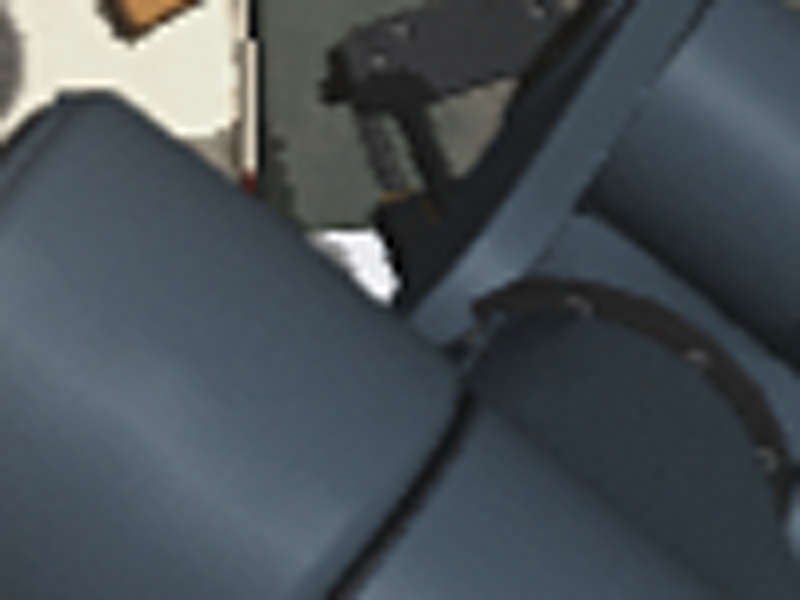

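Call:
{"fn": "drive_tool", "kwargs": {"plan": [[[-0.05, -0.01, -0.2, 0, 0, 0], [0, 0, -0.2, 0, 0, 0], [0, 0, -0.06, 0, 0, 0], [0, 0, 0, 0, 0, 0]]]}}

```text
time: 30.18
position: [0.4965, -0.2699, 0.3095]
tool_rot: [0.579, 0.815, -0.0, 0.0]
ft_force: [0.4, -0.2, -2.0]
grip_width: 0.0152
```

```bash
python3 - <<'E'
from h import *
im=camera('side');crop(im,285,120,60,60,10,'pics/s20.png')
o=robot.get_obs();print(o['position'],o['ft_force'])
f=lambda p:(proj('side',p)-[285,120]+.5)*10-.5
print(f([[*o['position'][:2],o['position'][2]-.295]]))
E
```

```text
[ 0.4966 -0.2699  0.3096] [-0.0584 -0.3177 -2.3288]
[[305.0952 441.3115]]
```

View pics/s20.png

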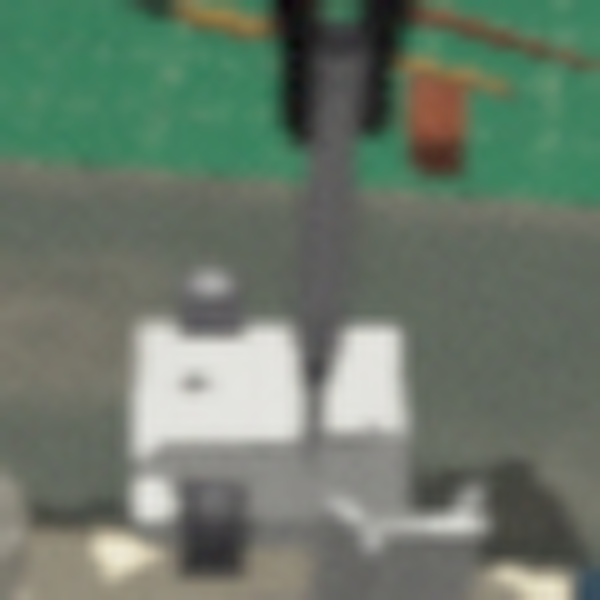

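Call:
{"fn": "drive_tool", "kwargs": {"plan": [[[0, 0, -0.06, 0, 0, 0], [0, 0, -0.06, 0, 0, 0], [0, 0, 0, 0, 0, 0]]]}}

```text
time: 30.6
position: [0.4967, -0.27, 0.3073]
tool_rot: [0.579, 0.815, -0.0, 0.001]
ft_force: [0.2, 0.1, 3.4]
grip_width: 0.0152
```

Call:
{"fn": "drive_tool", "kwargs": {"plan": [[[0, 0, -0.06, 0, 0, 0], [0, 0, -0.06, 0, 0, 0], [0, 0, 0, 0, 0, 0]]]}}

```text
time: 30.98
position: [0.4969, -0.2702, 0.3052]
tool_rot: [0.579, 0.816, -0.0, 0.001]
ft_force: [-1.3, -0.1, 10.3]
grip_width: 0.0151
```

```bash
python3 - <<'E'
from h import *
im=camera('side');crop(im,285,120,60,60,10,'pics/s21.png')
o=robot.get_obs();print(o['position'],o['ft_force'],o['moment'])
E
```

```text
[ 0.4969 -0.2702  0.3052] [-1.9585  0.6448 10.83  ] [ 0.1543  0.2143 -0.0252]
```

View pics/s21.png

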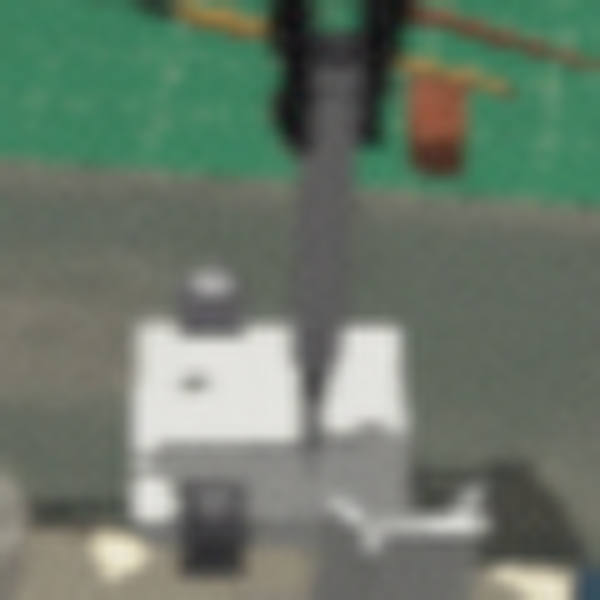

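Call:
{"fn": "drive_tool", "kwargs": {"plan": [[[0, 0, -0.06, 0, 0, 0], [0, 0, -0.06, 0, 0, 0], [0, 0, -0.06, 0, 0, 0], [0, 0, 0, 0, 0, 0]]]}}

```text
time: 31.52
position: [0.4967, -0.2701, 0.3002]
tool_rot: [0.579, 0.815, -0.0, 0.001]
ft_force: [-0.7, 0.7, 6.3]
grip_width: 0.0154
```

Call:
{"fn": "drive_tool", "kwargs": {"plan": [[[0, 0, -0.04, 0, 0, 0], [0, 0, 0, 0, 0, 0]]]}}

```text
time: 31.78
position: [0.4968, -0.2702, 0.2997]
tool_rot: [0.579, 0.816, -0.0, 0.001]
ft_force: [-0.8, 1.3, 9.9]
grip_width: 0.0149
```

Call:
{"fn": "drive_tool", "kwargs": {"plan": [[[0, 0, -0.05, 0, 0, 0], [0, 0, 0, 0, 0, 0]]]}}

```text
time: 32.02
position: [0.497, -0.2704, 0.2993]
tool_rot: [0.579, 0.816, -0.0, 0.002]
ft_force: [-1.9, 0.8, 15.7]
grip_width: 0.0152
```

```bash
python3 - <<'E'
from h import *
im=camera('side');crop(im,285,120,60,60,10,'pics/s22.png')
o=robot.get_obs();print(o['position'],o['ft_force'],o['moment'])
E
```

```text
[ 0.497  -0.2703  0.2994] [-2.4222  0.9356 15.1642] [0.272  0.4124 0.0138]
```

View pics/s22.png

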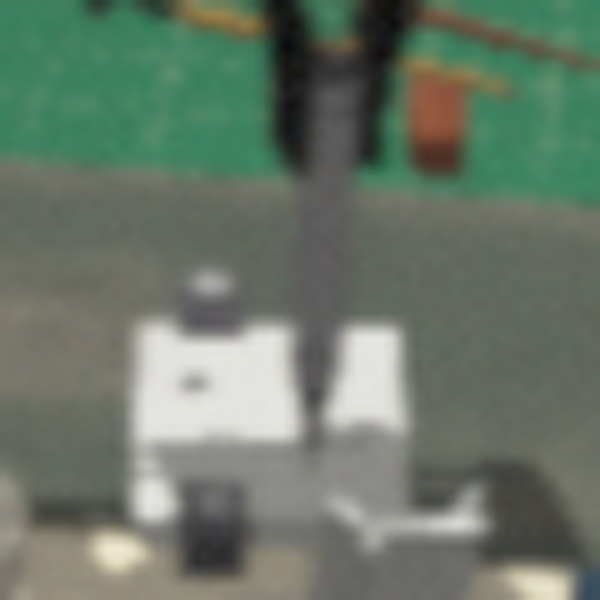

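Call:
{"fn": "drive_tool", "kwargs": {"plan": [[[0, 0, 0.3, 0, 0, 0], [0, 0, 0.6, 0, 0, 0], [0, 0, 0.8, 0, 0, 0], [0, 0, 0.8, 0, 0, 0], [0, 0, 0.5, 0, 0, 0], [0, 0, 0, 0, 0, 0]]]}}

```text
time: 32.83
position: [0.4967, -0.2699, 0.3726]
tool_rot: [0.579, 0.815, -0.0, 0.001]
ft_force: [-1.1, -0.0, -1.9]
grip_width: 0.015
```

```bash
python3 - <<'E'
from h import *
im=camera('side');crop(im,270,80,100,100,6,'pics/s23.png')
o=robot.get_obs();print(o['position'],o['tool_rot'],o['ft_force'],o['moment'])
f=lambda p:(proj('side',p)-[270,80]+.5)*6-.5
for s in(.145,.2,.25,.295):print(s,f([[*o['position'][:2],o['position'][2]-s]]))
E
```

```text
[ 0.4964 -0.2698  0.3718] [ 0.5788  0.8155 -0.0001  0.0001] [ 0.2481 -0.6022 -0.7574] [-0.0193 -0.1444  0.053 ]
0.145 [[297.9237 136.8977]]
0.2 [[291.0046 239.4168]]
0.25 [[285.0231 328.0431]]
0.295 [[279.8738 404.3389]]
```

View pics/s23.png

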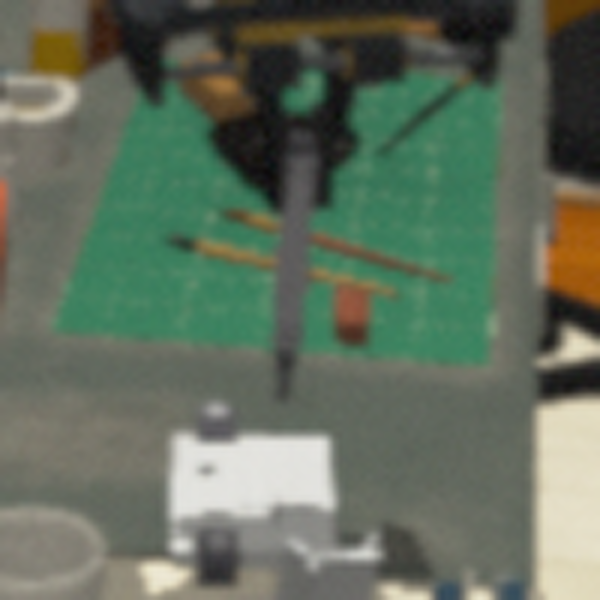

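Call:
{"fn": "drive_tool", "kwargs": {"plan": [[[-0.2, 0.975, 0.435, -0.236, -0.081, 0], [-0.2, 0.975, 0.435, -0.236, -0.081, 0], [-0.2, 0.975, 0.435, -0.236, -0.081, 0], [-0.2, 0.975, 0.435, -0.236, -0.081, 0], [-0.2, 0.975, 0.435, -0.236, -0.081, 0], [-0.2, 0.975, 0.435, -0.236, -0.081, 0], [-0.2, 0.975, 0.435, -0.236, -0.081, 0], [-0.2, 0.975, 0.435, -0.236, -0.081, 0]]]}}

```text
time: 33.88
position: [0.4559, -0.074, 0.4581]
tool_rot: [0.576, 0.811, -0.061, 0.084]
ft_force: [-0.0, -0.2, -1.2]
grip_width: 0.0153
```

Call:
{"fn": "drive_tool", "kwargs": {"plan": [[[-0.2, 0.975, 0.435, -0.236, -0.081, 0], [-0.2, 0.975, 0.435, -0.24, -0.085, 0], [-0.21, 0.99, 0, 0, 0, 0], [-0.21, 0.99, 0, 0, 0, 0], [-0.21, 0.99, 0, 0, 0, 0], [-0.21, 0.99, 0, 0, 0, 0], [0, 0, 0, 0, 0, 0], [0, 0, 0, 0, 0, 0]]]}}

```text
time: 34.88
position: [0.4256, 0.0726, 0.4801]
tool_rot: [0.574, 0.809, -0.077, 0.106]
ft_force: [-0.4, 0.5, -1.6]
grip_width: 0.0152
```

```bash
python3 - <<'E'
from h import *
from scipy.spatial.transform import Rotation as R
im=camera('side');crop(im,260,60,120,140,5,'pics/s24.png')
o=robot.get_obs();p=o['position'];M=R.from_quat(o['tool_rot']).as_matrix();print(p,M,o['ft_force'],o['moment'])
g=np.array([.4373,.0408,.3357]);a=np.array([-.0843,.2447,.9659]);e=p-g;s=e@a;print('s',s,'lateral',e-s*a)
f=lambda q:(proj('side',q)-[260,60]+.5)*5-.5
print(f([p+.145*M[:,2],p+.295*M[:,2]]))
E
```

```text
[0.4257 0.0724 0.4802] [[-0.3186  0.9442  0.0835]
 [ 0.9117  0.3294 -0.2455]
 [-0.2593 -0.002  -0.9658]] [-0.1434  0.561  -1.4964] [ 0.228  -0.0944 -0.0359]
s 0.14832049104221592 lateral [ 0.0009 -0.0047  0.0013]
[[390.8913 238.2674]
 [342.4828 482.9991]]
```

View pics/s24.png

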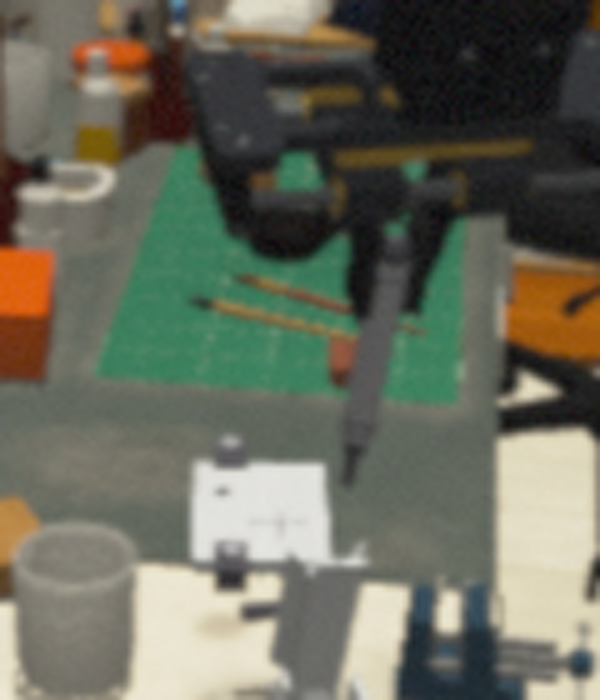

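Call:
{"fn": "drive_tool", "kwargs": {"plan": [[[-0.01, 0.116, -0.03, 0, 0, 0], [0.05, -0.147, -0.58, 0, 0, 0], [0.05, -0.147, -0.58, 0, 0, 0], [0.05, -0.147, -0.58, 0, 0, 0], [0.05, -0.147, -0.58, 0, 0, 0], [0, 0, 0, 0, 0, 0]]]}}

```text
time: 35.67
position: [0.4302, 0.0606, 0.421]
tool_rot: [0.574, 0.808, -0.077, 0.105]
ft_force: [-0.2, 1.1, -2.0]
grip_width: 0.0153
```

```bash
cat > chk.py <<'E'
from h import *
import sys
from scipy.spatial.transform import Rotation as R
im=camera('side');crop(im,280,100,80,100,6,sys.argv[1])
o=robot.get_obs();p=o['position'];M=R.from_quat(o['tool_rot']).as_matrix();print(p,o['ft_force'],o['moment'],o['grip_width'])
g=np.array([.4373,.0408,.3357]);a=np.array([-.0843,.2447,.9659]);e=p-g;s=e@a;l=e-s*a
print('s',s,'lat y',l@[-.9455,-.3256,0],'lat z',l@[.3145,-.9133,.2588], 'tool z',M[:,2])
E
python3 chk.py pics/s25.png
```

```text
[0.4304 0.0607 0.4217] [ 0.7398  0.3076 -0.77  ] [ 0.1586 -0.0631 -0.0183] 0.01519581340367208
s 0.08851363880336617 lat y 1.5098403562090533e-05 lat z 0.0019094762518746834 tool z [ 0.0833 -0.2452 -0.9659]
```

View pics/s25.png

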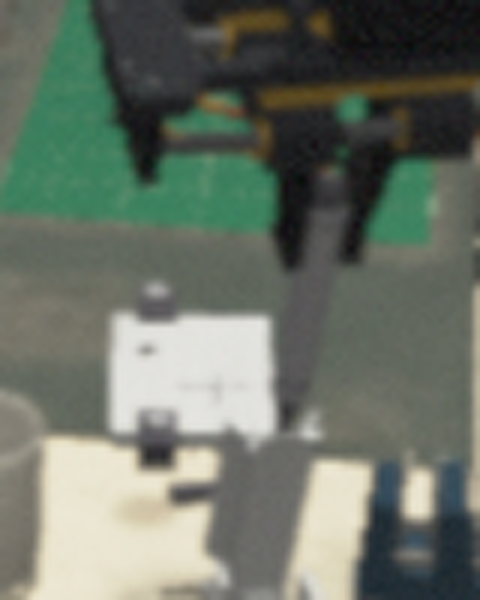

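Call:
{"fn": "drive_tool", "kwargs": {"plan": [[[0.05, -0.147, -0.58, 0, 0, 0], [0.05, -0.147, -0.58, 0, 0, 0], [0.05, -0.147, -0.58, 0, 0, 0], [0.05, -0.147, -0.58, 0, 0, 0], [0.03, -0.088, -0.35, 0, 0, 0], [0, 0, 0, 0, 0, 0]]]}}

```text
time: 36.48
position: [0.4362, 0.0441, 0.3551]
tool_rot: [0.574, 0.808, -0.076, 0.106]
ft_force: [-0.1, -1.1, -1.3]
grip_width: 0.0147
```

```bash
python3 chk.py pics/s26.png
```

```text
[0.4363 0.0442 0.3554] [ 0.0086  0.5832 -0.7765] [ 0.224  -0.0663  0.0003] 0.015366989483272853
s 0.01997844124134692 lat y -0.000117976997976315 lat z 0.001726125663740569 tool z [ 0.0849 -0.2453 -0.9657]
```

View pics/s26.png

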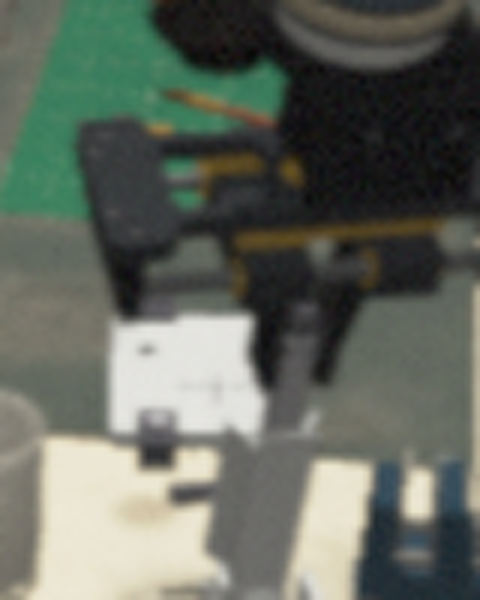

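Call:
{"fn": "drive_tool", "kwargs": {"plan": [[[0.018, -0.052, -0.206, 0, 0, 0], [0.018, -0.052, -0.206, 0, 0, 0], [0.018, -0.052, -0.206, 0, 0, 0], [0, 0, 0, 0, 0, 0]]]}}

```text
time: 37.02
position: [0.4373, 0.0402, 0.3392]
tool_rot: [0.574, 0.808, -0.076, 0.106]
ft_force: [-0.3, 0.1, -1.9]
grip_width: 0.0151
```

Call:
{"fn": "drive_tool", "kwargs": {"plan": [[[0.005, -0.015, -0.06, 0, 0, 0], [0, 0, 0, 0, 0, 0]]]}}

```text
time: 37.28
position: [0.4375, 0.0399, 0.3382]
tool_rot: [0.574, 0.808, -0.076, 0.106]
ft_force: [-0.4, -0.1, -1.1]
grip_width: 0.0152
```

```bash
python3 chk.py pics/s27.png
```

```text
[0.4375 0.0399 0.3382] [ 1.1033 -0.0359 -1.6105] [ 0.2504 -0.0718 -0.0059] 0.014780246879738458
s 0.0021987253121373133 lat y 8.67966749659651e-05 lat z 0.0015152612887910264 tool z [ 0.0845 -0.2451 -0.9658]
```

Call:
{"fn": "drive_tool", "kwargs": {"plan": [[[-0.018, 0.05, -0.016, 0, 0, 0], [0.004, -0.01, -0.045, 0, 0, 0], [0, 0, 0, 0, 0, 0]]]}}

```text
time: 37.7
position: [0.4371, 0.0409, 0.3366]
tool_rot: [0.574, 0.808, -0.076, 0.106]
ft_force: [0.0, 0.1, -0.9]
grip_width: 0.0147
```

```bash
python3 chk.py pics/s28.png
```

```text
[0.4371 0.0409 0.3366] [-0.5475 -0.4904 -1.1191] [ 0.2607 -0.0464 -0.0112] 0.015276078193298947
s 0.0009493315654366268 lat y 0.00012346358752073354 lat z 6.392239767181589e-05 tool z [ 0.0843 -0.2451 -0.9658]
```

View pics/s28.png

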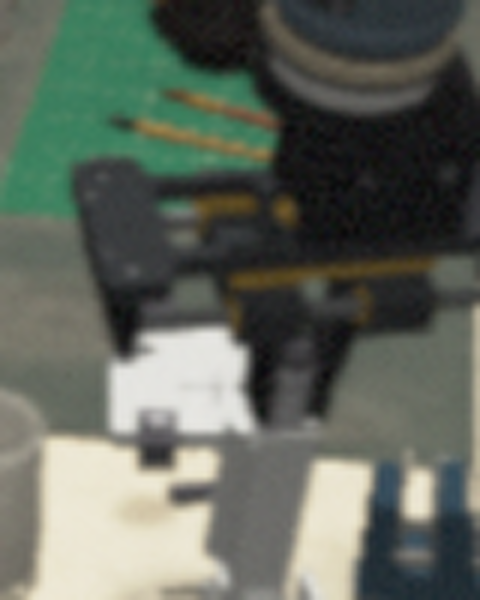

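Call:
{"fn": "drive_tool", "kwargs": {"plan": [[[0.004, -0.01, -0.045, 0, 0, 0], [0, 0, 0, 0, 0, 0]]]}}

```text
time: 38.0
position: [0.4373, 0.0407, 0.3357]
tool_rot: [0.574, 0.808, -0.076, 0.106]
ft_force: [-0.5, 0.8, 0.2]
grip_width: 0.0153
```

Call:
{"fn": "drive_tool", "kwargs": {"plan": [[[0.003, -0.008, -0.03, 0, 0, 0], [0, 0, 0, 0, 0, 0]]]}}

```text
time: 38.25
position: [0.4374, 0.0405, 0.3351]
tool_rot: [0.574, 0.808, -0.076, 0.107]
ft_force: [-1.1, 1.6, 4.7]
grip_width: 0.0151
```

```bash
python3 chk.py pics/s29.png
```

```text
[0.4374 0.0405 0.3351] [-1.0265  2.1009  4.8439] [ 0.1838  0.0968 -0.0525] 0.015120795535025006
s -0.0006341983479694305 lat y -1.7803190127921814e-05 lat z 0.00014821492272699692 tool z [ 0.0852 -0.2452 -0.9657]
```

Call:
{"fn": "drive_tool", "kwargs": {"plan": [[[-0.002, 0.006, 0.025, 0, 0, 0], [0, 0, 0, 0, 0, 0]]]}}

```text
time: 38.55
position: [0.4373, 0.0406, 0.3355]
tool_rot: [0.574, 0.808, -0.076, 0.106]
ft_force: [-0.1, 1.6, 2.5]
grip_width: 0.0149
```

Call:
{"fn": "drive_tool", "kwargs": {"plan": [[[0, 0, 0, 0, 0, 0], [0, 0, 0, 0, 0, 0], [0, 0, 0, 0, 0, 0], [0, 0, 0, 0, 0, 0]]], "grip": 0.45}}

```text
time: 39.05
position: [0.4373, 0.0406, 0.3353]
tool_rot: [0.574, 0.808, -0.076, 0.106]
ft_force: [0.1, 0.0, 1.1]
grip_width: 0.0447
```

```bash
python3 chk.py pics/s30.png
```

```text
[0.4373 0.0406 0.3353] [0.1261 0.6697 0.2424] [ 0.118  -0.0734  0.0163] 0.0461203311729861
s -0.00040835390638162565 lat y 0.00010380500520613546 lat z 8.323142821843604e-05 tool z [ 0.0842 -0.2452 -0.9658]
```

View pics/s30.png

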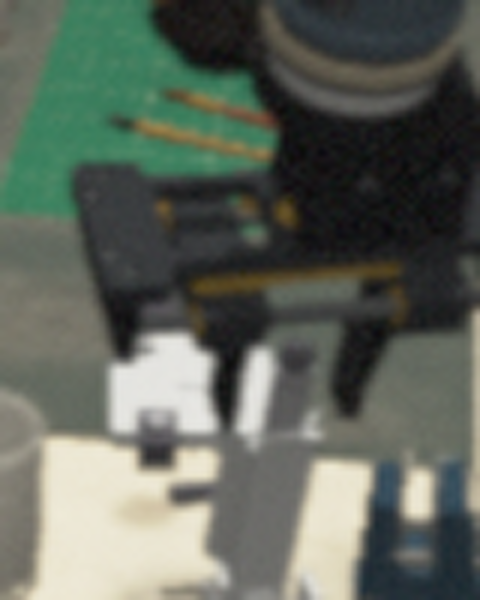

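Released and standing in the trough. I back out along the punch axis by about 90 mm.

Call:
{"fn": "drive_tool", "kwargs": {"plan": [[[-0.025, 0.073, 0.29, 0, 0, 0], [-0.039, 0.114, 0.451, 0, 0, 0], [-0.051, 0.147, 0.58, 0, 0, 0], [-0.051, 0.147, 0.58, 0, 0, 0], [-0.051, 0.147, 0.58, 0, 0, 0], [-0.051, 0.147, 0.58, 0, 0, 0], [-0.051, 0.147, 0.58, 0, 0, 0], [0, 0, 0, 0, 0, 0]]]}}

```text
time: 40.1
position: [0.4293, 0.064, 0.4281]
tool_rot: [0.574, 0.808, -0.075, 0.108]
ft_force: [-0.4, 0.8, -0.3]
grip_width: 0.0479
```

Call:
{"fn": "drive_tool", "kwargs": {"plan": [[[0, 0.8, 0.5, 0, 0, 0], [0, 0.8, 0.2, 0, 0, 0], [0, 0.8, 0, 0, 0, 0], [0, 0.8, 0, 0, 0, 0], [0, 0.8, 0, 0, 0, 0], [0, 0.4, 0, 0, 0, 0], [0, 0, 0, 0, 0, 0], [0, 0, 0, 0, 0, 0]]]}}

```text
time: 41.1
position: [0.4292, 0.1733, 0.4438]
tool_rot: [0.574, 0.808, -0.076, 0.106]
ft_force: [0.5, -0.1, 0.4]
grip_width: 0.0478
```

```bash
python3 - <<'E'
from h import *
T=stand_T(.4553,-.0117,np.radians(109))
im=camera('side');cv2.imwrite('pics/s31.png',im[:,:,::-1]);crop(im,270,100,100,120,5,'pics/s31c.png')
im=camera('top');cv2.imwrite('pics/t31.png',im[:,:,::-1]);overlay(im,'top',model(np.radians(75)),T,265,200,80,60,9,'pics/t31o.png')
o=robot.get_obs();print(o['time'],o['position'],o['ft_force'],o['joint_velocities'])
E
```

```text
41.2 [0.4293 0.1731 0.4439] [ 0.0069 -0.146   0.8245] [-0.001   0.0009 -0.0011  0.0007  0.0003  0.0022]
```

View pics/s31c.png

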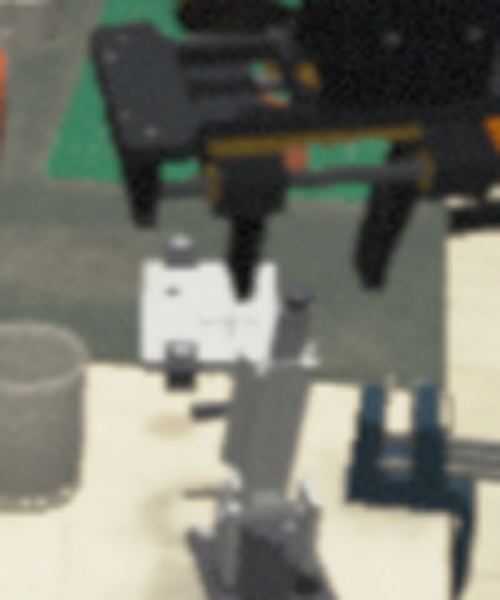

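View pics/t31o.png

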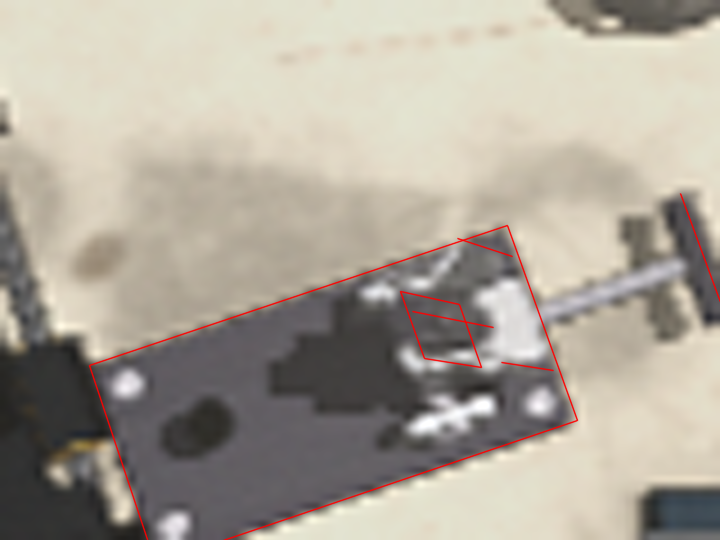

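View pics/t31.png

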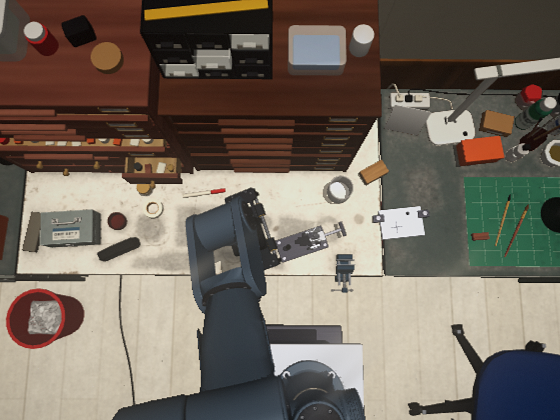

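```bash
python3 -c "
from rig import robot
print(robot.hand_in())"
```

```text
the job is handed in; nothing more can be done
None
```

The full sequence is done and handed in at about 41 s of the 72 s allowed; the hand-in gave no verdict.

- **Cradle, first time:** I laid the punch in the trough with the point about 5 mm short of the stop and let go. I then eased the lever over with closed fingers until it met the end of travel, at about 10 N. The 75° model laid over the side picture fits, and the punch had slid down to the stop.
- **Punching:** I gripped the upper end at 60 N and pressed straight down at TCP (0.497, -0.270). The net force climbed to about 11 N, fell to about 6 N (tripped), then rose to 15 N with almost no further travel, so the nose was fully in.
- **Put back:** I lowered the punch along the trough until I felt the stop at about 5 N, eased off slightly, let go and backed clear.

**Last checks:** The final pictures show the punch standing in the raised cradle as before, with the gripper clear. The marker, mug and tape roll, which I compared with the first picture, have not moved. Forces on the arm read near zero.

**What is less certain:**
- The side camera reads about 1 pixel (roughly 2.5 mm) off from the top camera and the arm, nearly the same everywhere, so I corrected for it.
- The arm hid the cross from the top camera while pressing, and the cross lay in shadow in the side view. The point's position on it is therefore worked out, to about 1–2 mm.
- The nose depth, the cradle angle and the final gap to the stop come from forces and pictures, not from direct readings.

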